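Level the support table with the stitching machine's bed

ROBOT

A 6-joint arm with a two-finger parallel gripper is mounted at the origin on the work surface. World frame = base frame: x ahead of the robot, y to its left, z up, the work surface at z = 0. Lengths are in mm, angles in rad, forces in N, time in s.
With the tool pointing down it reaches from about 275 to 1000 mm from the base axis. Payload 8.4 kg.
Tool frame: the origin (TCP) lies midway between the tips of the shut fingers; the grasp point (between the pads) lies 19 mm behind it; z points along the fingers, y is the direction in which the jaws open and shut (so a half turn about z gives the same grasp; the last joint's range is limited). The gripper opens to 85 mm and grips with 20 to 120 N. Pads are 22 mm wide; open, the fingers measure 114 mm over their backs; the gripper's body (76 mm by 85 mm) begins 54 mm behind the grasp point. The pads swing forward as they close: fully open they stand 13 mm farther back than shut.
Start: joints at [1.107, 0.353, 1.633, -0, 1.155, -0.002], TCP at [278.474, 559.536, 231.281] pointing down, gripper open.
Joint ranges: [-2.63, 2.63], [-0.92, 2.1], [0.06, 2.66], [-1.3, 4.44], [0, 2.69], [-3.02, 3.02]. Speed limits (rad/s): [2.22, 2.22, 2.79, 3.14, 3.14, 3.14].

INTERFACE

Orientations are given as a unit quaternion [w, x, y, z].
In Python, from rig import bot gives the robot as it stands.
- The arm moves only by the tool servo_tool, never from a script. Its argument "series" is a list of rows, each an object with "translation": the shift along the tool's x, y, z in m, a list of three; "twist": the turn, a rotation vector about the tool's x, y, z in rad, a list of three; "claw": the opening, from 0 (shut) to 1 (fully open). A call has 1 to 20 rows; each row is the pose to reach, as a shift and turn from the pose measured when the call began, along the tool's axes at that moment; what a row does not reach only later rows make up. A row lasts 1/8 s, in which the tool goes at most 62.5 mm and 10.7 degrees, less where a joint would pass 70% of its speed; a pose out of reach is approached as far as the arm can. A call with a gripper value outside its range is refused whole. The fingers move at their own pace and stop on an object; "newtons" is the grip in N (left out, the last holds). Time passes only in rows, so rows that repeat a pose let the fingers close. It gives the time, the measured TCP pose, the force and the opening at its end, in the units of the state.
- bot.observe(): the state, without advancing time (a new reading comes with each control period).
- bot.get_image(name): name is "scene" or "top"; returns the picture (400x640x3 uint8, blue, green, red); there is no depth.
- bot.get_calibration(name): a dict with "mtx" (3x3 intrinsics, pixels), "origin" and "attitude" of the camera in the world. Camera axes: x right, y down, z forward; pixel columns grow to the right and rows downward; lengths in mm; the calibration is good to about 2 mm. A picture is of the moment at which its call begins. get_calibration takes no time and is no camera call.
- bot.sign_off(): hands the job in, once; it reports no verdict.
The state is a dict: "time_s": time; "q": joint angles; "joint_vel": joint speeds; "joint_torque": joint torques, N m; "ee_pos": TCP position; "tool_rot": TCP orientation; "wrist_force": force on the tool from outside, world axes, zero at the start; "torque": the same for the moment, N m; "width": opening from 0.0 (shut) to 1.0 (fully open).
Only numpy, scipy, OpenCV 4.12 (cv2) and the standard library are available. Lean on these libraries where they do the work, as an engineer would, in place of code of your own. Each camera call takes 0.05 s, during which the arm holds its last target.

TASK

Take the loose crank off its parking pin, fit it fully home on the square shaft of the lifting stand, and wind with the crank until the support table's top is flush with the work bed of the stitching machine. Leave the crank on the shaft, let go, and do not disturb the other things on the bench.

Things in the scene. Friction and masses are not known exactly. Their poses are not given: they have to be found in the camera images.
- crank: The only loose crank, dark steel, 0.5 kg. Origin: centre of the hub's underside; z up, x from hub to handle. Hub: 30 mm square block 40 mm tall, faces square to x and y, low button on top; from below a square socket 15.6 mm wide, 30 mm deep, parallel to the hub. Arm 20 mm wide at heights 28 to 40 mm; boss under the handle 25 mm, top at 41 mm. Balance weight 36 mm round, 45 mm behind the hub.
- crank_grip (a point): Middle of the crank's upright handle, 80 mm out from the hub's axis and 82 mm above the crank's origin. The handle is a black sleeve 23 mm thick, at heights 44 to 120 mm above the crank's origin; it spins freely on its pin, so a hand that holds it need not turn as it goes round.
- block: Fixed wooden block, 75 x 115 mm, top at 50 mm; origin on the bench, below its plain round steel pin (12 mm thick, 24 mm tall). The crank starts upright on it, its hub's underside on the block's top, its socket round the pin, handle at any angle: lift it 30 mm to free it.
- lift: Fixed lifting stand, origin on the bench under the shaft's axis. Base 170 x 130 mm, two columns, on top an aluminium yoke 150 mm (x) by 48 mm (y), top at 163 mm. The upright shaft in its middle turns stiffly (0.2 to 0.3 N m) and stays where left. Turned clockwise seen from above it raises the steel support table at the stand's +y side by 8 mm a turn; the other way lowers it.
- shaft_shoulder (a point): On the shaft's axis, on top of the 28 mm round shoulder where the hub rests when fully home (168 mm high). Above it: the shaft's 14 mm square, 22 mm tall, top edges chamfered, then a round tip 10 mm thick, 4 mm tall. The shaft may stand at any angle to the stand: the flats must be found, as the hub drops over the square only when both squares agree within about 6 degrees.
- table_edge (a point): On the top face of the stand's support table (200 x 150 mm), middle of its edge next to the machine, 180 mm from the shaft's axis along the stand's y. The table only rises and falls. It starts 10 to 21 mm below the machine's bed; its upper stop is about 13 mm above the bed.
- bed_edge (a point): On the top face of the stitching machine's fixed steel work bed (160 mm wide, 120 mm high), middle of its edge next to the support table, 6 to 12 mm across the gap from it; z up. The machine's nose overhangs the bed from 45 mm inside this edge, 100 to 230 mm above the bed; the housing is 325 mm tall with knobs to 355 mm.
- spool: Bystander: thread spool, 56 mm wide, 78 mm tall, near the wooden block; origin under its centre.
- wax_tin: Bystander: low steel tin, 72 mm wide, 34 mm tall, in front of the stand; origin under its centre.
- sole: Bystander: brown leather half sole for a shoe, 130 x 92 x 6 mm, flat on the bench before the support table; origin under its middle.
- hammer: Bystander: hammer lying beyond the stand, 260 mm long; origin under its middle.
- screwdriver: Bystander: screwdriver lying on the near side, 200 mm long; origin under its middle.
- glue_jar: Bystander: white jar, 68 mm wide, 95 mm tall, far corner; origin under its centre.
Things that resemble listed ones, but are neither listed nor needed, are in the scene too. Several things have the shape of the crank; the one meant has the colours described above.

How it is judged (in metres and radians):
On the way, in this order (a step that is already met when the one before it is completed fails the run):
1. the crank is fully home on the shaft while the support table is still low (z of crank in the frame of shaft_shoulder below 0.005 m and horizontal distance between crank and shaft_shoulder below 0.004 m and z of table_edge in the frame of bed_edge below -0.005 m), for 0.2 s.
2. with the crank on the shaft, the support table has been wound up flush with the bed (z of crank in the frame of shaft_shoulder below 0.008 m and horizontal distance between crank and shaft_shoulder below 0.005 m and z of table_edge in the frame of bed_edge between -0.002 and 0.002 m), for 0.2 s.
At the end, for the whole second after the job is handed in: The support table's top is within 2 mm of the height of the machine's bed, and the crank stands at rest on the shaft, fully home (hub within 5 mm of the shoulder in height and within 4 mm of the shaft's axis), released (z of crank in the frame of shaft_shoulder between -0.004 and 0.005 m and horizontal distance between crank and shaft_shoulder below 0.004 m and z of table_edge in the frame of bed_edge between -0.002 and 0.002 m and angular speed of crank below 0.2 rad/s); the robot touches nothing.
It fails at once if a bystander is pushed more than 30 mm or knocked over (distance of any of spool, wax_tin, sole, hammer, screwdriver, glue_jar from where it was at the start of the episode above 0.03 m or angle between any of spool, glue_jar's own z axis and vertical above 0.7 rad).
It also fails if it takes over 72 s, if anything falls off the work surface, if the arm or the gripper's body presses on something with over 40 N, if the wrist force passes 120 N, or if a joint passes its speed limit or range.

## Working session

There is one attempt and no reset: what is moved stays moved. The work goes in short steps, Python scripts to look and compute and a tool call to move; the robot and the scene stay as the last step left them, time stands still between calls to the robot, and variables do not carry over. Pictures are saved under pics/ and viewed, and the job is handed in when it is done.

Besides the shell and the picture viewer there is one more tool, called after "Request:" by a JSON object that holds its "method" and its "body". servo_tool: Moves the arm, as the interface text tells. Its arguments: {"type":"object","properties":{"series":{"type":"array","items":{"type":"object","properties":{"translation":{"type":"array","items":{"type":"number"}},"twist":{"type":"array","items":{"type":"number"}},"claw":{"type":"number"}}}},"newtons":{"type":"number"}},"required":["series"]}

```bash
ls; mkdir -p pics; python3 - <<'E'
from rig import bot
import cv2
s=bot.observe();print(s)
for n in("scene","top"):
    im=bot.get_image(n);cv2.imwrite(f"pics/{n}0.png",im)
    print(n,bot.get_calibration(n))
E
```

```text
pics
{'time_s': 0.0, 'q': array([ 1.10660101e+00,  3.53659658e-01,  1.63417399e+00,  1.23946634e-05,
        1.15517422e+00, -2.36246773e-03]), 'joint_vel': array([ 0.00098943,  0.0003755 , -0.00340128,  0.00017719, -0.00159617,
        0.00065918]), 'joint_torque': array([ 1.47602783e-03, -6.05251193e+01, -3.42070985e+01,  9.11422353e-05,
        9.21582221e-03,  8.54442874e-06]), 'ee_pos': array([278.24887279, 559.09570226, 230.53743296]), 'tool_rot': array([-1.69090476e-04,  2.28872100e-01,  9.73456245e-01, -6.87127565e-04]), 'wrist_force': array([-0.54906352,  1.10021087, -0.33771181]), 'torque': array([ 0.00035699, -0.00262201, -0.01642273]), 'width': 1.0026395099926582}
scene {'mtx': array([[374.37428883,   0.        , 314.17330782],
       [  0.        , 374.37428883, 200.60341382],
       [  0.        ,   0.        ,   1.        ]]), 'origin': array([905.9761972, 374.4305661, 930.8054102]), 'attitude': array([-0.08617739,  0.27161148,  0.91071305, -0.29900235])}
top {'mtx': array([[426.39197453,   0.        , 320.08171875],
       [  0.        , 426.39197453, 200.42470819],
       [  0.        ,   0.        ,   1.        ]]), 'origin': array([ 464.73249761,  -89.03034267, 1390.4974867 ]), 'attitude': array([-0.03052814,  0.71175409, -0.70098775,  0.03301999])}
```

View pics/scene0.png

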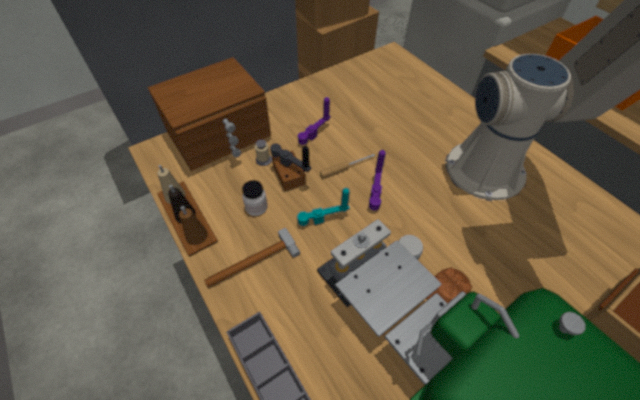

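View pics/top0.png

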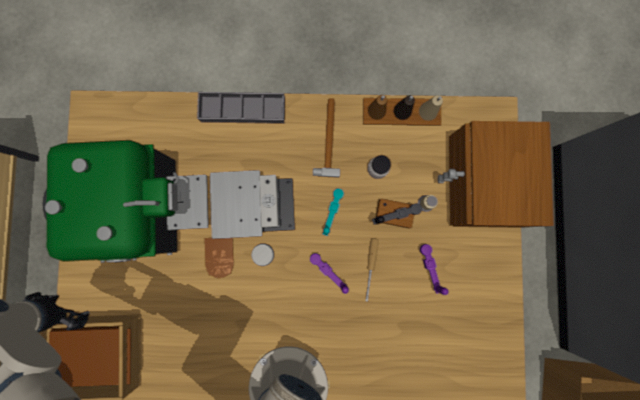

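The top view shows the dark crank on its block near (400,212), the stand's shaft near (268,203), and the table and bed to its left at (236,203) and (187,203). Next I'll zoom in on these.

```bash
python3 - <<'E'
import cv2,numpy as np
t=cv2.imread('pics/top0.png');s=cv2.imread('pics/scene0.png')
def c(im,x0,y0,x1,y1,k,n): cv2.imwrite(n,cv2.resize(im[y0:y1,x0:x1],None,fx=k,fy=k,interpolation=cv2.INTER_CUBIC))
c(t,365,185,455,245,8,'pics/t_crank.png')
c(t,160,165,305,245,5,'pics/t_lift.png')
c(s,240,120,340,200,7,'pics/s_crank.png')
c(s,310,205,450,345,4,'pics/s_lift.png')
E
```

```text
(no output)
```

View pics/t_crank.png

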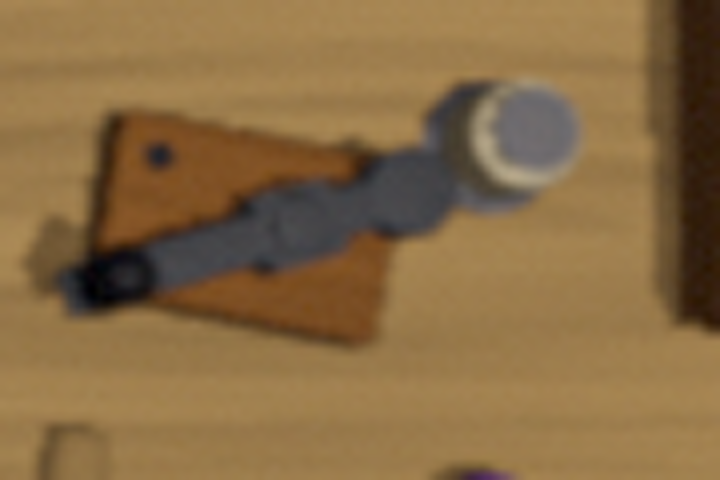

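View pics/t_lift.png

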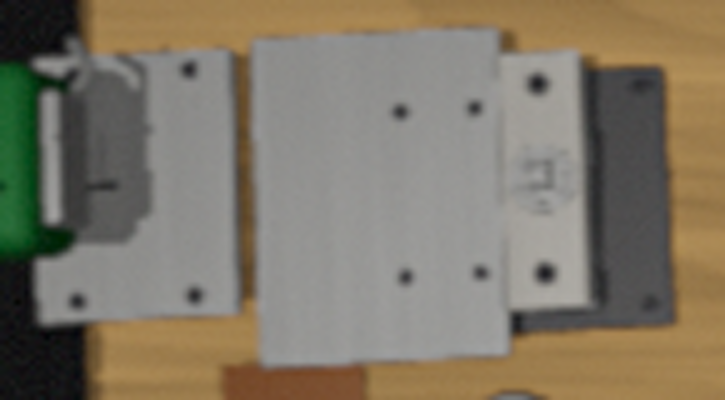

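View pics/s_crank.png

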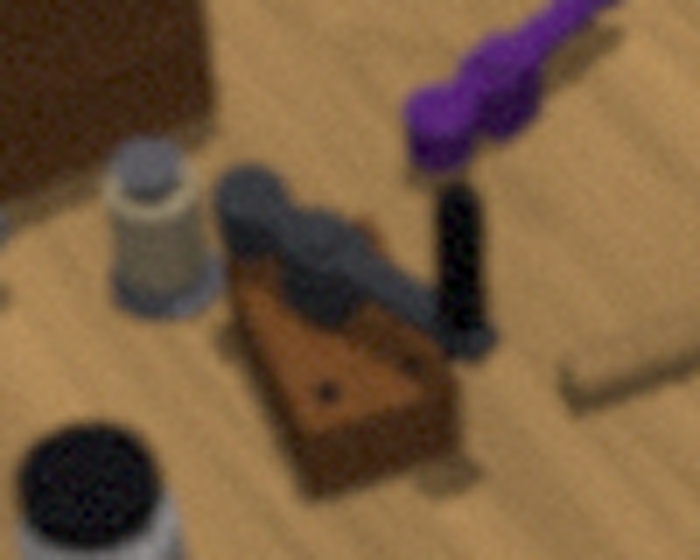

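View pics/s_lift.png

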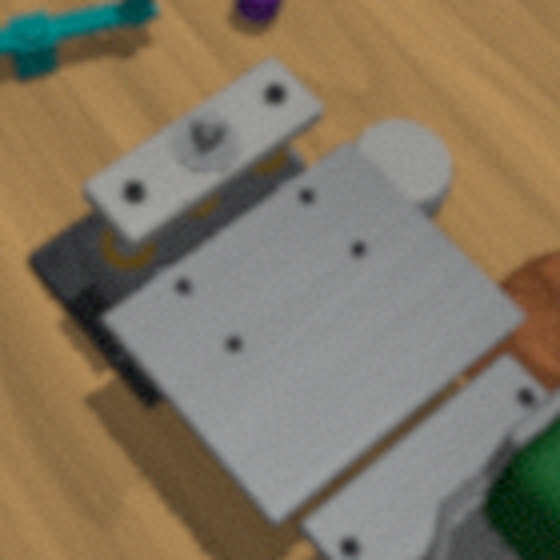

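The crank has its handle at about (380,219) and its hub at (402,212) in the top view, with the spool just beyond the weight at (430,202). The shaft square is at about (268,200), roughly in line with the yoke. I'll average several frames to get sub-pixel accuracy.

```bash
cat > h.py <<'E'
import cv2,numpy as np
from scipy.spatial.transform import Rotation as R
from rig import bot
CAL={n:bot.get_calibration(n) for n in("scene","top")}
def rot(q): return R.from_quat([q[1],q[2],q[3],q[0]])
def ray(n,p):
    c=CAL[n];d=rot(c['attitude']).apply(np.linalg.inv(c['mtx'])@np.array([p[0],p[1],1.]));return c['origin'],d/np.linalg.norm(d)
def plane(n,p,z):
    o,d=ray(n,p);return o+d*(z-o[2])/d[2]
def tri(ps,pt):
    A=np.zeros((3,3));b=np.zeros(3)
    L=[ray('scene',ps),ray('top',pt)]
    for o,d in L:
        P=np.eye(3)-np.outer(d,d);A+=P;b+=P@o
    X=np.linalg.solve(A,b);return X,[round(float(np.linalg.norm((np.eye(3)-np.outer(d,d))@(X-o))),2) for o,d in L]
def proj(n,X):
    c=CAL[n];v=rot(c['attitude']).inv().apply(np.array(X,float)-c['origin']);u=c['mtx']@v;return u[:2]/u[2]
def avg(n,k):
    return np.mean([bot.get_image(n).astype(float) for _ in range(k)],0)
def crop(im,x0,y0,x1,y1,k,f):
    a=cv2.resize(np.clip(im[y0:y1,x0:x1],0,255).astype(np.uint8),None,fx=k,fy=k,interpolation=cv2.INTER_CUBIC);cv2.imwrite(f,a)
def tool(dst,yaw=0.0,o=None):
    "shift in tool axes (m) to reach world point dst (mm)"
    o=o or bot.observe();r=rot(o['tool_rot']);return r.inv().apply(np.array(dst)-o['ee_pos'])/1000
E
python3 - <<'E'
from h import *
for n in("scene","top"): np.save(f"{n}_a.npy",avg(n,10))
s=np.load('scene_a.npy');t=np.load('top_a.npy')
crop(t,368,188,440,232,11,'pics/ta_crank.png')
crop(t,255,180,285,225,13,'pics/ta_shaft.png')
crop(s,262,130,322,185,11,'pics/sa_crank.png')
crop(s,345,222,375,255,16,'pics/sa_shaft.png')
E
```

```text
(no output)
```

View pics/ta_crank.png

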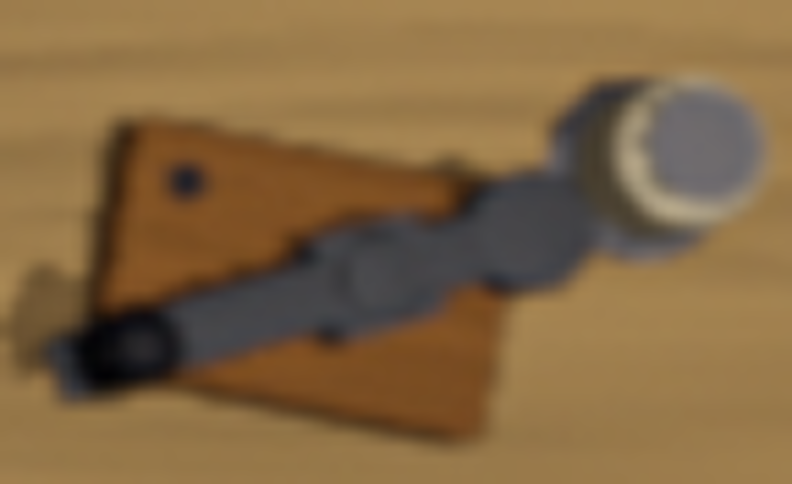

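View pics/ta_shaft.png

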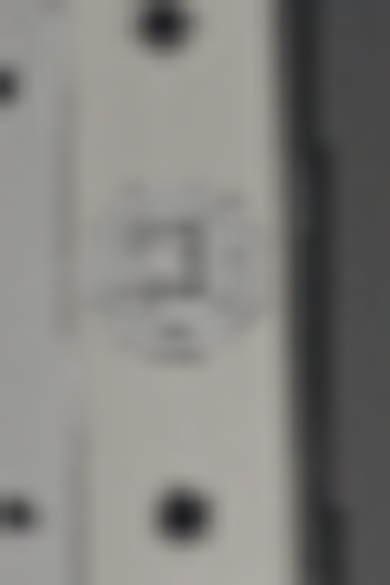

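View pics/sa_crank.png

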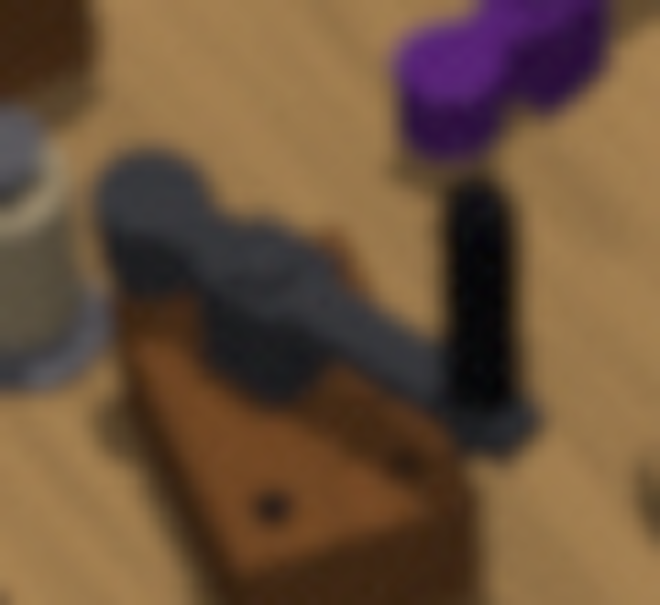

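View pics/sa_shaft.png

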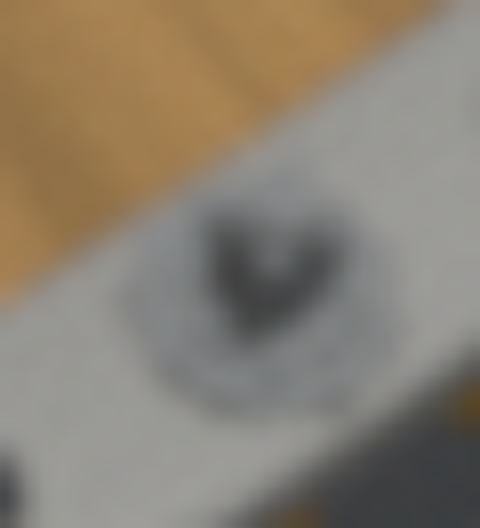

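```bash
python3 - <<'E'
from h import *
s=np.load('scene_a.npy').mean(2);t=np.load('top_a.npy').mean(2)
np.set_printoptions(linewidth=200)
print('top cols 262..275');print(t[192:210,261:277].round().astype(int))
print('scene');print(s[230:252,350:373].round().astype(int))
E
```

```text
top cols 262..275
[[155 157 157 156 156 157 158 157 157 158 159 159 159 160 149 115]
 [155 158 156 154 153 156 158 157 156 155 158 159 159 161 151 119]
 [155 158 155 148 145 152 155 154 151 150 152 153 155 160 152 120]
 [154 157 153 150 148 151 153 152 151 149 146 141 145 157 153 122]
 [154 154 150 147 144 144 148 145 140 141 145 147 151 157 153 125]
 [151 150 147 141 131 128 131 126 118 128 147 150 149 150 150 126]
 [151 150 148 140 129 131 139 137 122 127 150 152 150 149 146 125]
 [153 153 151 145 139 145 153 145 121 127 149 146 142 150 148 127]
 [154 154 152 151 149 151 158 151 128 128 150 148 145 152 150 130]
 [152 152 149 147 143 137 135 136 123 127 150 152 149 152 149 128]
 [148 146 141 136 132 122 121 122 117 126 144 146 147 151 149 129]
 [146 144 142 143 143 136 143 151 152 152 146 141 145 145 146 130]
 [150 151 149 149 148 147 149 151 155 158 155 150 145 146 154 134]
 [153 155 153 152 152 150 139 130 141 156 158 153 151 159 161 136]
 [155 157 155 150 150 150 145 141 144 152 158 158 160 165 162 137]
 [156 158 158 158 155 148 141 137 136 146 159 163 163 165 162 139]
 [157 159 
[... 1521 characters left out ...]
8 124 129 132 134 139 147 146 135]
 [151 152 152 149 137 127 124 127 130 130 128 123 123 128 130 130 131 133 138 141 141 130 113]
 [152 151 152 151 146 137 129 127 125 127 128 125 126 130 130 126 126 133 140 135 123 105  89]
 [152 153 152 153 151 148 143 133 125 123 126 129 131 132 129 124 125 131 129 116 100  84  75]
 [153 153 154 153 152 151 151 146 141 139 139 139 144 143 141 134 128 120 108  92  79  72  67]
 [154 154 153 153 153 153 152 153 152 152 151 152 151 149 143 131 116 101  85  76  70  65  63]
 [153 153 154 152 153 154 154 154 155 155 154 154 148 141 127 109  93  80  72  67  65  64  64]
 [153 151 153 154 155 154 154 155 155 154 152 146 136 120 102  88  77  72  67  65  64  63  62]]
```

```bash
python3 - <<'E'
from h import *
# yoke screw dots, table dots, bed dots: dark blob centroids
s=np.load('scene_a.npy').mean(2);t=np.load('top_a.npy').mean(2)
def cen(im,x,y,r=4):
    x,y=int(round(x)),int(round(y));p=im[y-r:y+r+1,x-r:x+r+1];bg=np.median(p);w=np.clip(bg-12-p,0,None)
    # keep the connected central blob
    n,l=cv2.connectedComponents((w>0).astype(np.uint8));yy,xx=np.mgrid[-r:r+1,-r:r+1]
    k=[l[r+j,r+i] for j in(0,-1,1) for i in(0,-1,1) if l[r+j,r+i]];m=(l==k[0])*w
    return x+(m*xx).sum()/m.sum(), y+(m*yy).sum()/m.sum()
T={'yoke+':(267.5,181.7),'yoke-':(269,219.5),'tb1':(240,187.3),'tb2':(255,186.5),'tb3':(241,220.3),'tb4':(256.3,219.5),'bedA':(198,179),'bedB':(199,224)}
S={'yoke+':(343.5,252.5),'yoke-':(378.7,228.2),'tb1':(368.5,291),'tb2':(355.7,276.5),'tb3':(399.7,267.2),'tb4':(386.7,254),'bedA':(397.3,341.5),'bedB':(441.5,304)}
for k in T:
    a,b=cen(s,*S[k],r=3),cen(t,*T[k],r=3);X,e=tri(a,b);print(k,np.round(a,2),np.round(b,2),X.round(1),e)
# shaft
for px in [(361.8,237)]:
    print('shaft', tri(px,(267.2,199.8)))
E
```

```text
yoke+ [343.01 252.5 ] [267.05 181.34] [628.2  62.  164.9] [0.2, 0.2]
yoke- [378.31 228.1 ] [268.59 219.2 ] [518.6  54.8 164.7] [0.26, 0.26]
tb1 [368.03 290.56] [239.62 186.94] [617.4 151.4 108.7] [0.19, 0.19]
tb2 [355.41 276.23] [254.46 186.14] [620.4 106.7 108.9] [0.29, 0.29]
tb3 [399.22 266.85] [240.68 219.96] [517.6 145.  108.9] [0.19, 0.19]
tb4 [386.26 253.61] [255.71 219.09] [520.8 100.1 109. ] [0.33, 0.33]
bedA [396.98 341.46] [197.34 178.44] [639.9 277.  119.4] [0.11, 0.11]
bedB [441.17 304.  ] [198.47 223.62] [504.3 268.5 119. ] [0.39, 0.39]
shaft (array([573.20253388,  58.60233781, 178.8035175 ]), [0.35, 0.35])
```

```bash
python3 - <<'E'
from h import *
C=np.array([573.4,58.4,168.])
o,d=CAL['scene']['origin'],None
d=C-o;az=np.arctan2(d[1],d[0]);right=az-np.pi/2
print('view az',np.degrees(az),'right az',np.degrees(right))
# silhouette/near edge columns (mid height of the square) 
a0=proj('scene',C);a1=proj('scene',C+[0,0,20]);print('vertical px',a0,a1)
for L,N,Rr in [(357.7,360.6,365.7),(357.6,360.9,365.7),(357.8,360.4,366)]:
    th=np.arctan2(N-L,Rr-N); # right face tilted th away
    print(np.degrees(right+th)%90)
# project base boundary pixel points to z=168
for p in [(358,240.4),(359,242.3),(360,242.95),(361,242.7),(362,242.2),(363,241.55),(364,240.6),(365,239.4)]: print(p,(plane('scene',p,168)-C).round(1)[:2])
# top edge lines at z~190
P=lambda x,y:plane('top',(x,y),190)[:2]-C[:2]
for p in [(269.45,197),(269.45,202),(264,202.3),(267,202),(265,197.6),(268,197.1)]: print(p,P(*p).round(1))
# crank
hub=tri((262+258/11,130+255/11),(368+375/11,188+268/11));print('button',hub)
ht=tri((262+480/11,130+190/11),(368+140/11,188+345/11));print('handle top?',ht)
wt=tri((262+152/11,130+185/11),(368+530/11,188+232/11));print('weight',wt)
sp=tri((240+150/7,120+165/7),(368+700/11,188+145/11));print('spool top',sp)
E
```

```text
view az -136.46126950007303 right az -226.46126950007303
vertical px [361.08492795 239.31587766] [361.91468316 234.90545721]
73.16247925110125
78.04725348759496
68.44349930802179
(358, 240.4) [ 7.8 -1.6]
(359, 242.3) [8.9 3.7]
(360, 242.95) [8.1 6.4]
(361, 242.7) [5.7 7.1]
(362, 242.2) [2.9 7.4]
(363, 241.55) [-0.1  7.3]
(364, 240.6) [-3.6  6.5]
(365, 239.4) [-7.5  5.2]
(269.45, 197) [ 7.1 -7.6]
(269.45, 202) [-7.1 -7.9]
(264, 202.3) [-8.2  7.4]
(267, 202) [-7.2 -1. ]
(265, 197.6) [5.2 5. ]
(268, 197.1) [ 6.7 -3.5]
button (array([ 548.84088025, -343.45881658,   91.49821052]), [0.35, 0.35])
handle top? (array([ 522.47655011, -266.81757305,  167.81307132]), [0.81, 0.81])
weight (array([ 559.20349566, -386.93317384,   88.06720263]), [1.05, 1.05])
spool top (array([ 585.11158585, -437.95605881,   74.01077759]), [1.59, 1.59])
```

```bash
python3 - <<'E'
from h import *
s=np.load('scene_a.npy').mean(2);t=np.load('top_a.npy').mean(2)
a=cv2.resize(s[228:250,350:374],None,fx=16,fy=16,interpolation=cv2.INTER_LANCZOS4)
b=cv2.resize(t[188:210,258:282],None,fx=16,fy=16,interpolation=cv2.INTER_LANCZOS4)
a=np.clip((a-60)/(140-60)*255,0,255);b=np.clip((b-112)/(165-112)*255,0,255)
cv2.imwrite('pics/ab.png',np.hstack([a,b]).astype(np.uint8))
C=np.array([573.4,58.4,0])
for p in [(357.5,235.4),(366.5,237.3)]:print((plane('scene',p,188)-C)[:2].round(1))
print(proj('scene',C+[0,0,194]),proj('top',C+[0,0,194]),proj('top',C+[0,0,168]))
E
```

```text
[ 9.3 -4.5]
[-4.9 10.9]
[362.16969457 233.54998811] [266.54039505 199.32558222] [267.63244732 200.15976247]
```

View pics/ab.png

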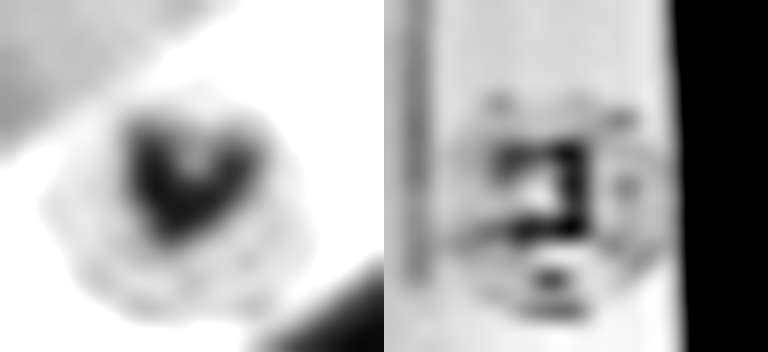

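Scene view: the shaft's top corners at (357.8,235.5) and (366.6,237.4) put its square about −2° from the world axes. I'll now get the crank's yaw from a mask.

```bash
python3 - <<'E'
from h import *
t=np.load('top_a.npy');im=np.clip(t,0,255).astype(np.uint8)
big=cv2.resize(im[188:232,368:440],None,fx=8,fy=8,interpolation=cv2.INTER_CUBIC)
hsv=cv2.cvtColor(big,cv2.COLOR_BGR2HSV);v=hsv[...,2];sat=hsv[...,1]
m=((v<112)&(sat<85)).astype(np.uint8)*255
n,l,st,ce=cv2.connectedComponentsWithStats(m);k=1+np.argmax(st[1:,4]);m=(l==k)
o=big.copy();o[m]=(0,0,255);cv2.imwrite('pics/mask.png',np.hstack([big,o])[:, :1152][:,::1] if 0 else o)
# arm mid-line: per column of the mask
for a,b in((120,165),(170,200),(235,330),(335,430)):
  xs=np.arange(a,b,5);pts=[]
  for x in xs:
    y=np.where(m[:,x])[0]
    if len(y): pts.append((x,(y.min()+y.max())/2,y.max()-y.min()))
  pts=np.array(pts);print(a,b);print(pts[::3].round(1).tolist())
np.save('m.npy',m)
E
```

```text
120 165
[[120.0, 245.5, 45.0], [135.0, 240.5, 49.0], [150.0, 237.0, 50.0]]
170 200
[[170.0, 231.5, 51.0], [185.0, 226.5, 49.0]]
235 330
[[235.0, 207.5, 71.0], [250.0, 205.5, 79.0], [265.0, 203.5, 79.0], [280.0, 199.0, 78.0], [295.0, 195.0, 76.0], [310.0, 195.5, 67.0], [325.0, 186.0, 52.0]]
335 430
[[335.0, 180.5, 53.0], [350.0, 170.5, 69.0], [365.0, 169.5, 79.0], [380.0, 168.0, 84.0], [395.0, 165.0, 88.0], [410.0, 144.5, 119.0], [425.0, 129.5, 115.0]]
```

View pics/mask.png

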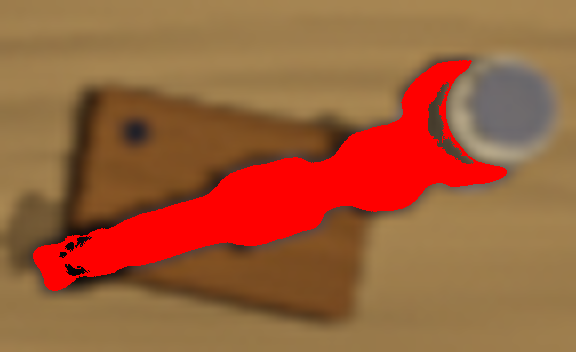

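```bash
python3 - <<'E'
from h import *
f=lambda x,y:plane('top',((x+.5)/8-.5+368,(y+.5)/8-.5+188),90)[:2]
A,B,H,W=f(135,240.5),f(185,226.5),f(270,201.5),f(335,181.5)
for p,q in((B,A),(H,A),(W,A),(W,B)):
    d=q-p;print(np.degrees(np.arctan2(d[1],d[0])))
print(H)
sp=plane('top',(368+700/11,188+145/11),78);print('spool',sp)
o=bot.observe();r=rot(o['tool_rot']).as_matrix();print('tool x',r[:,0].round(4),'y',r[:,1].round(4),np.degrees(np.arctan2(r[1,1],r[0,1])),o['time_s'])
E
```

```text
106.45613172803196
106.92381823050154
107.24402162351164
107.50471128693802
[ 548.00284729 -341.58905998]
spool [ 586.05240907 -437.86737568   78.        ]
tool x [-0.8953  0.4455 -0.    ] y [ 0.4455  0.8953 -0.    ] 63.54174713336796 1.1
```

```bash
python3 - <<'E'
from h import *
print(tool([548.4,-342.4,290]).round(4),tool([548.4,-342.4,190]).round(4))
E
```

```text
[-0.6435 -0.6872 -0.0587] [-0.6435 -0.6872  0.0413]
```

Request:
{"method": "servo_tool", "body": {"series": [{"translation": [-0.02, -0.02, -0.059], "twist": [0, 0, 0.1], "claw": 1}, {"translation": [-0.644, -0.687, -0.059], "twist": [0, 0, 0.811], "claw": 1}, {"translation": [-0.644, -0.687, -0.059], "twist": [0, 0, 0.811], "claw": 1}, {"translation": [-0.644, -0.687, -0.059], "twist": [0, 0, 0.811], "claw": 1}, {"translation": [-0.644, -0.687, -0.059], "twist": [0, 0, 0.811], "claw": 1}, {"translation": [-0.644, -0.687, -0.059], "twist": [0, 0, 0.811], "claw": 1}, {"translation": [-0.644, -0.687, -0.059], "twist": [0, 0, 0.811], "claw": 1}, {"translation": [-0.644, -0.687, -0.059], "twist": [0, 0, 0.811], "claw": 1}, {"translation": [-0.644, -0.687, -0.059], "twist": [0, 0, 0.811], "claw": 1}, {"translation": [-0.644, -0.687, -0.059], "twist": [0, 0, 0.811], "claw": 1}, {"translation": [-0.644, -0.687, -0.059], "twist": [0, 0, 0.811], "claw": 1}, {"translation": [-0.644, -0.687, -0.059], "twist": [0, 0, 0.811], "claw": 1}, {"translation": [-0.644, -0.687, -0.059], "twist": [0, 0, 0.811], "claw": 1}, {"translation": [-0.644, -0.687, -0.059], "twist": [0, 0, 0.811], "claw": 1}, {"translation": [-0.644, -0.687, -0.059], "twist": [0, 0, 0.811], "claw": 1}, {"translation": [-0.644, -0.687, -0.059], "twist": [0, 0, 0.811], "claw": 1}, {"translation": [-0.644, -0.687, -0.059], "twist": [0, 0, 0.811], "claw": 1}, {"translation": [-0.644, -0.687, -0.059], "twist": [0, 0, 0.811], "claw": 1}]}}

```text
time_s: 3.35
ee_pos: [548.6, -341.8, 290.0]
tool_rot: [-0.001, 0.594, 0.804, 0.0]
wrist_force: [-1.1, 0.7, -0.8]
width: 1.0
```

Request:
{"method": "servo_tool", "body": {"series": [{"translation": [0, 0, 0.06], "twist": [0, 0, 0], "claw": 1}, {"translation": [0, 0, 0.12], "twist": [0, 0, 0], "claw": 1}, {"translation": [0, 0, 0.17], "twist": [0, 0, 0], "claw": 1}, {"translation": [0, 0, 0.2], "twist": [0, 0, 0], "claw": 1}, {"translation": [0, 0, 0.22], "twist": [0, 0, 0], "claw": 1}, {"translation": [0, 0, 0.232], "twist": [0, 0, 0], "claw": 1}, {"translation": [0, 0, 0.232], "twist": [0, 0, 0], "claw": 1}, {"translation": [0, 0, 0.232], "twist": [0, 0, 0], "claw": 1}]}}

```text
time_s: 4.35
ee_pos: [549.1, -341.9, 59.2]
tool_rot: [0.0, 0.594, 0.804, 0.0]
wrist_force: [1.1, -0.0, 1.1]
width: 1.001
```

```bash
python3 - <<'E'
from h import *
s=bot.get_image('scene').astype(float);t=bot.get_image('top').astype(float)
crop(s,230,100,350,200,6,'pics/s2.png');crop(t,350,170,450,250,6,'pics/t2.png')
E
```

```text
(no output)
```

View pics/s2.png

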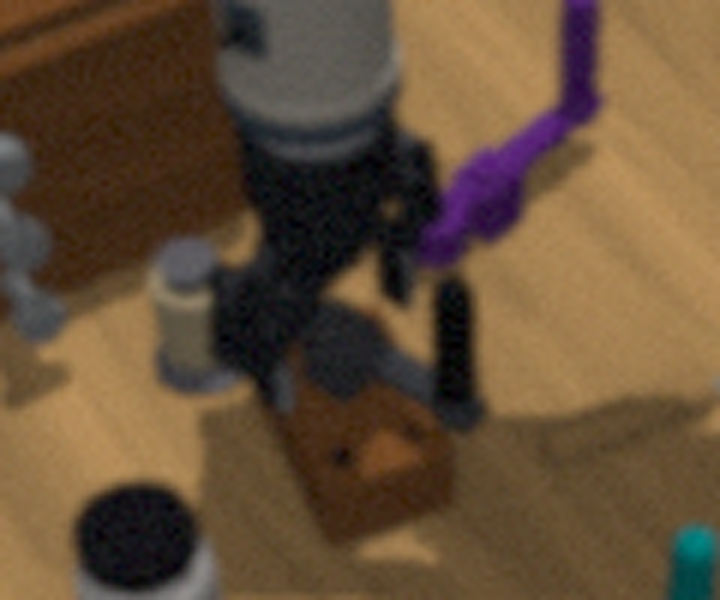

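View pics/t2.png

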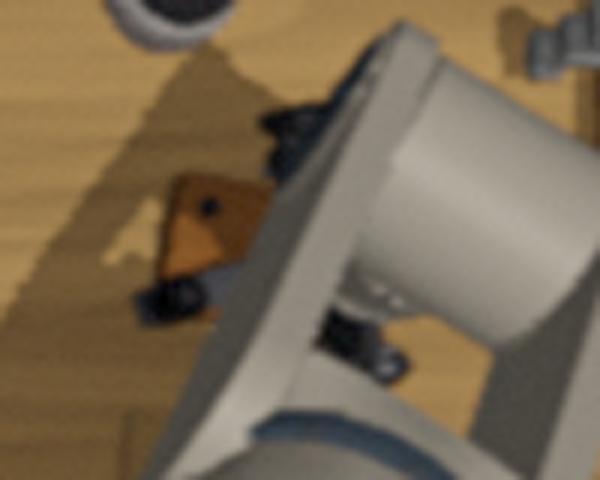

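The fingers straddle the hub, at about (296,160) in the scene view, and clear the spool and the handle. I'll close the jaws now.

Request:
{"method": "servo_tool", "body": {"series": [{"translation": [0, 0, 0], "twist": [0, 0, 0], "claw": 0}, {"translation": [0, 0, 0], "twist": [0, 0, 0], "claw": 0}, {"translation": [0, 0, 0], "twist": [0, 0, 0], "claw": 0}, {"translation": [0, 0, 0], "twist": [0, 0, 0], "claw": 0}, {"translation": [0, 0, 0], "twist": [0, 0, 0], "claw": 0}, {"translation": [0, 0, 0], "twist": [0, 0, 0], "claw": 0}], "newtons": 60}}

```text
time_s: 5.2
ee_pos: [548.4, -342.1, 59.4]
tool_rot: [-0.0, 0.594, 0.804, -0.0]
wrist_force: [-4.4, 0.3, 5.6]
width: 0.337
```

Request:
{"method": "servo_tool", "body": {"series": [{"translation": [0, 0, -0.015], "twist": [0, 0, 0], "claw": 0}, {"translation": [0, 0, -0.03], "twist": [0, 0, 0], "claw": 0}, {"translation": [0, 0, -0.06], "twist": [0, 0, 0], "claw": 0}, {"translation": [0, 0, -0.1], "twist": [0, 0, 0], "claw": 0}, {"translation": [0, 0, -0.15], "twist": [0, 0, 0], "claw": 0}, {"translation": [0, 0, -0.19], "twist": [0, 0, 0], "claw": 0}, {"translation": [0, 0, -0.19], "twist": [0, 0, 0], "claw": 0}]}}

```text
time_s: 6.08
ee_pos: [550.2, -343.1, 253.9]
tool_rot: [0.004, 0.594, 0.804, 0.0]
wrist_force: [1.0, 0.1, -6.9]
width: 0.344
```

```bash
python3 - <<'E'
from h import *
s=bot.get_image('scene').astype(float);t=bot.get_image('top').astype(float)
crop(s,230,60,370,200,5,'pics/s3.png');crop(t,350,170,450,250,6,'pics/t3.png')
print(bot.observe()['wrist_force'],bot.observe()['torque'])
E
```

```text
[ 0.66171123  0.61356006 -6.55001842] [0.00753266 0.00019106 0.00088327]
```

View pics/s3.png

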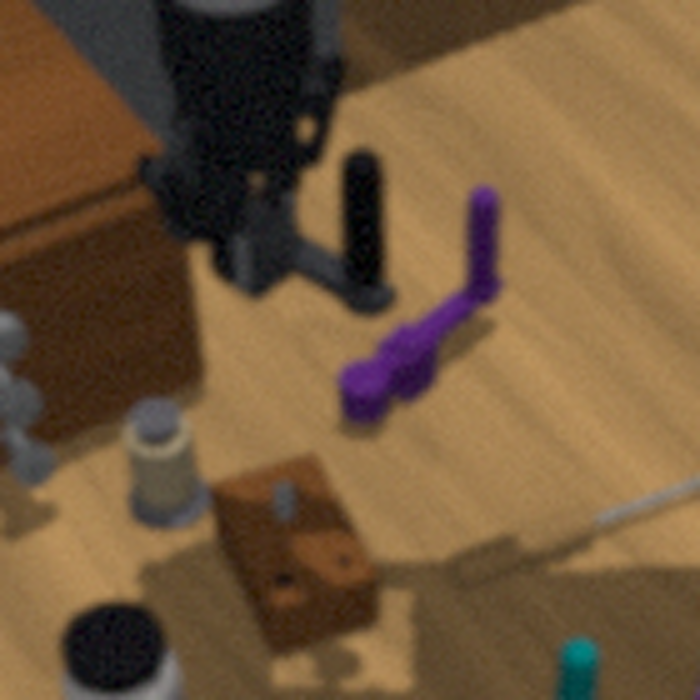

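View pics/t3.png

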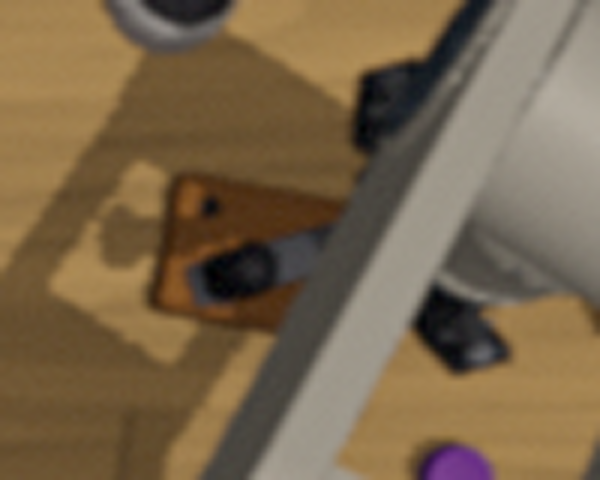

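```bash
python3 - <<'E'
from h import *
s=avg('scene',4);t=avg('top',4);np.save('s3.npy',s);np.save('t3.npy',t)
crop(s,285,80,320,130,12,'pics/s4.png');crop(t,375,205,400,225,20,'pics/t4.png')
o=bot.observe();print(o['ee_pos'],o['time_s'],o['wrist_force'])
E
```

```text
[ 548.19942377 -341.97913878  248.57144128] 6.575 [ 0.7561172   0.09246072 -5.66377995]
```

View pics/s4.png

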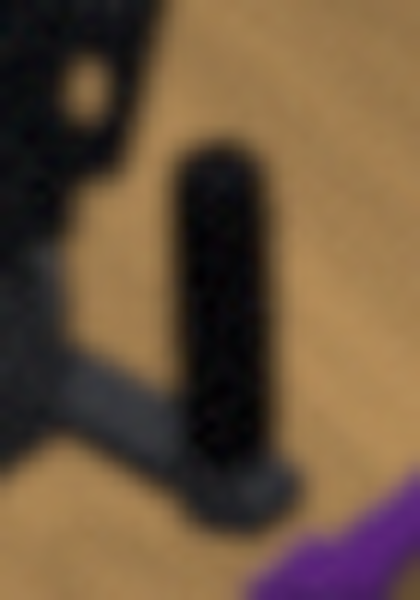

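View pics/t4.png

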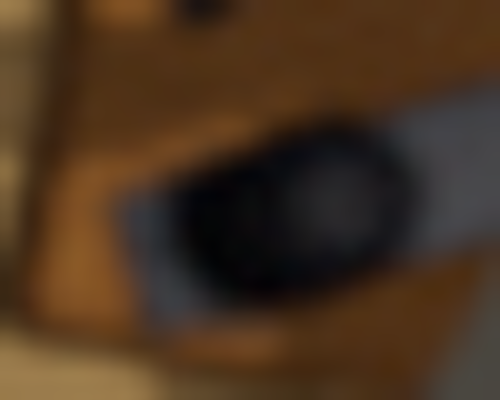

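```bash
python3 - <<'E'
from h import *
f=lambda x,y,k,x0,y0:((x+.5)/k-.5+x0,(y+.5)/k-.5+y0)
X,e=tri(f(220,168,12,285,80),f(345,205,20,375,205));print(X,e)
z=50+120+189.2
for n,p in(('scene',f(220,168,12,285,80)),('top',f(345,205,20,375,205))):
    P=plane(n,p,z);d=P[:2]-[548.2,-342.0];print(n,P,np.hypot(*d),np.degrees(np.arctan2(d[1],d[0])))
E
```

```text
[ 525.21187156 -266.64550562  353.63952218] [0.77, 0.77]
scene [ 528.35487524 -259.88101882  359.2       ] 84.48287428224302 103.5857962808307
top [ 525.49794692 -266.17585019  359.2       ] 79.14976253336258 106.66790993024334
```

```bash
python3 - <<'E'
from h import *
print(tool([573.4,58.9,250]).round(4))
E
```

```text
[ 0.3758  0.1417 -0.0012]
```

Request:
{"method": "servo_tool", "body": {"series": [{"translation": [0.03, 0.011, -0.01], "twist": [0, 0, 0], "claw": 0}, {"translation": [0.08, 0.03, -0.01], "twist": [0, 0, 0.1], "claw": 0}, {"translation": [0.14, 0.053, -0.01], "twist": [0, 0, 0.2], "claw": 0}, {"translation": [0.2, 0.075, -0.01], "twist": [0, 0, 0.33], "claw": 0}, {"translation": [0.26, 0.098, -0.01], "twist": [0, 0, 0.33], "claw": 0}, {"translation": [0.31, 0.117, -0.01], "twist": [0, 0, 0.33], "claw": 0}, {"translation": [0.35, 0.132, -0.001], "twist": [0, 0, 0.33], "claw": 0}, {"translation": [0.37, 0.14, -0.001], "twist": [0, 0, 0.33], "claw": 0}, {"translation": [0.376, 0.142, -0.001], "twist": [0, 0, 0.33], "claw": 0}, {"translation": [0.376, 0.142, -0.001], "twist": [0, 0, 0.33], "claw": 0}, {"translation": [0.376, 0.142, -0.001], "twist": [0, 0, 0.33], "claw": 0}, {"translation": [0.376, 0.142, -0.001], "twist": [0, 0, 0.33], "claw": 0}]}}

```text
time_s: 8.07
ee_pos: [573.7, 58.1, 249.9]
tool_rot: [-0.001, 0.719, 0.695, -0.0]
wrist_force: [-0.7, 0.2, -6.1]
width: 0.343
```

```bash
python3 - <<'E'
from h import *
s=avg('scene',3);t=avg('top',3)
crop(s,310,150,450,280,5,'pics/s5.png');crop(t,220,160,310,240,7,'pics/t5.png')
o=bot.observe();print(o['ee_pos'],o['time_s'],o['wrist_force'],tool([573.4,58.9,208]))
r=rot(o['tool_rot']).as_matrix();print(np.degrees(np.arctan2(r[1,0],r[0,0])))
E
```

```text
[573.6517918   58.93992065 249.80939686] 8.375 [-0.02490624  0.34882793 -4.60357961] [-7.04022977e-05 -1.98159823e-04  4.18096452e-02]
88.13396318115637
```

View pics/s5.png

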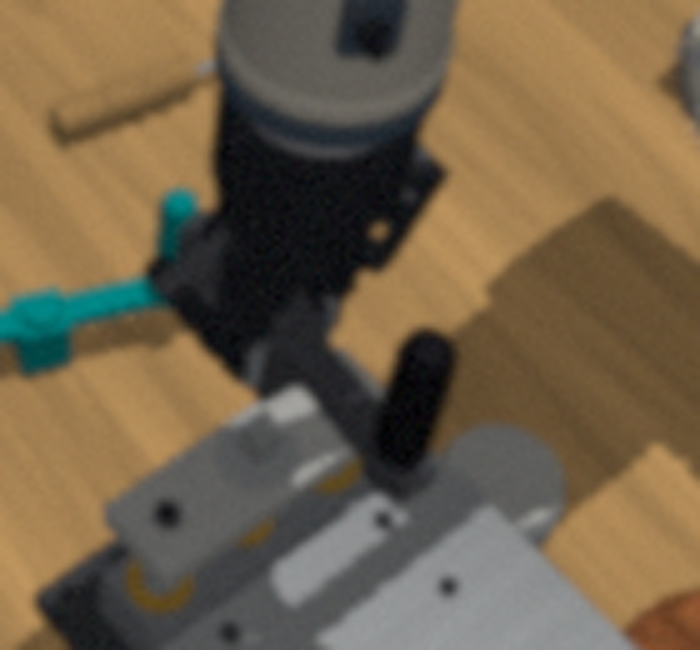

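View pics/t5.png

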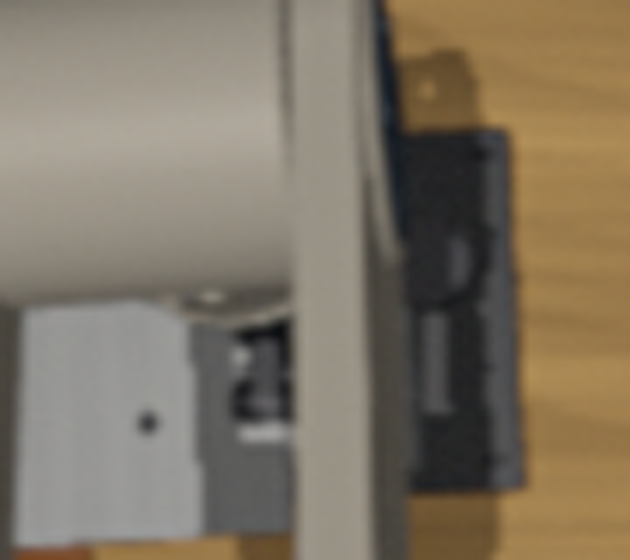

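Request:
{"method": "servo_tool", "body": {"series": [{"translation": [0, 0, 0.02], "twist": [0, 0, 0], "claw": 0}, {"translation": [0, 0, 0.038], "twist": [0, 0, 0], "claw": 0}, {"translation": [0, 0, 0.044], "twist": [0, 0, 0], "claw": 0}, {"translation": [0, 0, 0.048], "twist": [0, 0, 0], "claw": 0}, {"translation": [0, 0, 0.052], "twist": [0, 0, 0], "claw": 0}, {"translation": [0, 0, 0.056], "twist": [0, 0, 0], "claw": 0}, {"translation": [0, 0, 0.059], "twist": [0, 0, 0], "claw": 0}, {"translation": [0, 0, 0.06], "twist": [0, 0, 0], "claw": 0}]}}

```text
time_s: 9.38
ee_pos: [573.2, 59.2, 189.7]
tool_rot: [-0.001, 0.719, 0.696, -0.0]
wrist_force: [-4.4, 3.0, -0.5]
width: 0.345
```

Request:
{"method": "servo_tool", "body": {"series": [{"translation": [0, 0, 0.004], "twist": [0, 0, 0], "claw": 0}, {"translation": [0, 0, 0.008], "twist": [0, 0, 0], "claw": 0}, {"translation": [0, 0, 0.011], "twist": [0, 0, 0], "claw": 0}, {"translation": [0, 0, 0.0125], "twist": [0, 0, 0], "claw": 0}, {"translation": [0, 0, 0.0125], "twist": [0, 0, 0], "claw": 0}]}}

```text
time_s: 10.0
ee_pos: [573.0, 59.4, 177.4]
tool_rot: [-0.001, 0.719, 0.696, -0.0]
wrist_force: [-5.2, 2.7, 0.2]
width: 0.342
```

```bash
python3 - <<'E'
from h import *
s=avg('scene',2)
crop(s,310,180,430,300,5,'pics/s6.png')
o=bot.observe();print(o['ee_pos'],o['time_s'],o['wrist_force'],o['torque'])
E
```

```text
[573.0268625   59.33234495 177.43759305] 10.1 [-5.14057196  2.76833955  0.08886479] [0.37012978 0.89207614 0.01923074]
```

View pics/s6.png

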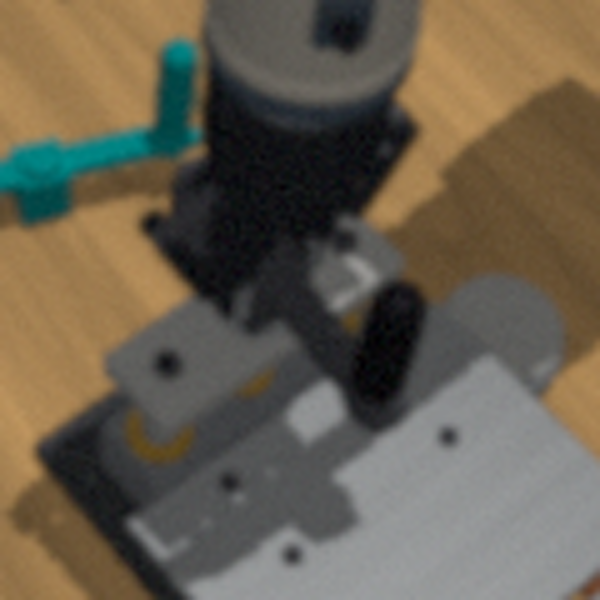

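The hub is on the square, with its underside calculated at about 168 mm. I'll nudge it down to the stop, release it, then lift clear of the handle.

Request:
{"method": "servo_tool", "body": {"series": [{"translation": [0, 0, 0.001], "twist": [0, 0, 0], "claw": 0}, {"translation": [0, 0, 0.002], "twist": [0, 0, 0], "claw": 0}, {"translation": [0, 0, 0.002], "twist": [0, 0, 0], "claw": 0}]}}

```text
time_s: 10.48
ee_pos: [573.1, 59.4, 177.3]
tool_rot: [-0.001, 0.719, 0.696, -0.0]
wrist_force: [-12.0, 2.0, 14.9]
width: 0.341
```

Request:
{"method": "servo_tool", "body": {"series": [{"translation": [0, 0, -0.001], "twist": [0, 0, 0], "claw": 0.5}, {"translation": [0, 0, -0.001], "twist": [0, 0, 0], "claw": 1}, {"translation": [0, 0, -0.001], "twist": [0, 0, 0], "claw": 1}, {"translation": [0, 0, -0.001], "twist": [0, 0, 0], "claw": 1}, {"translation": [0, 0, -0.001], "twist": [0, 0, 0], "claw": 1}, {"translation": [0, 0, -0.03], "twist": [0, 0, 0], "claw": 1}, {"translation": [0, 0, -0.08], "twist": [0, 0, 0], "claw": 1}, {"translation": [0, 0, -0.13], "twist": [0, 0, 0], "claw": 1}, {"translation": [0, 0, -0.15], "twist": [0, 0, 0], "claw": 1}, {"translation": [0, 0, -0.15], "twist": [0, 0, 0], "claw": 1}]}}

```text
time_s: 11.72
ee_pos: [574.2, 59.3, 328.9]
tool_rot: [0.0, 0.718, 0.696, 0.001]
wrist_force: [0.7, -0.3, -0.7]
width: 0.999
```

```bash
python3 - <<'E'
from h import *
s=avg('scene',4);t=avg('top',3);np.save('s7.npy',s)
crop(s,320,210,420,300,6,'pics/s7.png');crop(t,220,160,310,240,7,'pics/t7.png')
o=bot.observe();print(o['ee_pos'],o['time_s'],o['wrist_force'],o['width'])
E
```

```text
[572.91667254  59.15642511 326.12073599] 12.075 [ 0.6895664  -0.40491836 -0.56039773] 0.9991661365399616
```

View pics/s7.png

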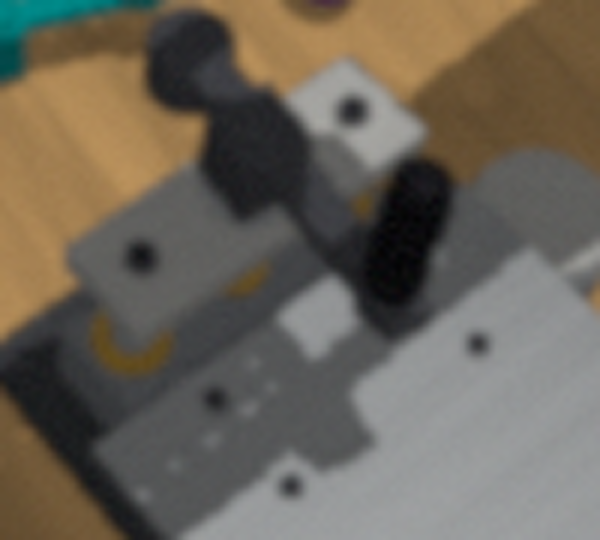

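View pics/t7.png

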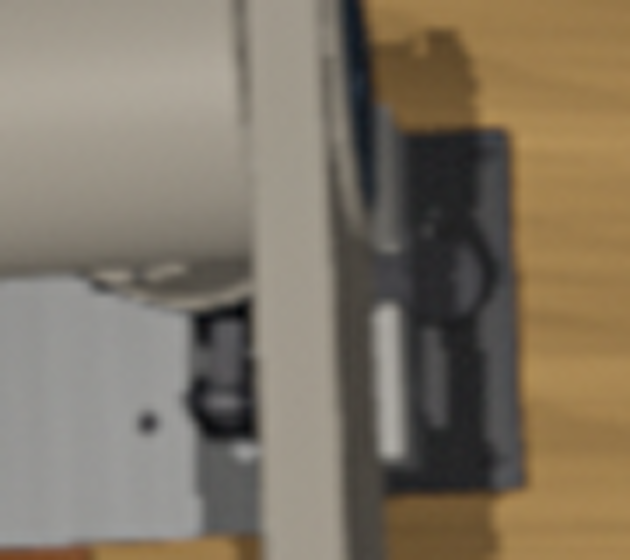

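Crank seated, with the handle top at about (389,240) in the scene view. I'll move over the handle next.

```bash
python3 - <<'E'
from h import *
P=plane('scene',(320+415/6,210+178/6),288);print(P)
print(tool([576,138.8,326]).round(4),tool([576,138.8,237]).round(4))
E
```

```text
[579.87005704 139.18213306 288.        ]
[0.0797 0.0005 0.0002] [0.0796 0.0008 0.0892]
```

Request:
{"method": "servo_tool", "body": {"series": [{"translation": [0.04, 0, 0], "twist": [0, 0, 0], "claw": 1}, {"translation": [0.0797, 0, 0], "twist": [0, 0, 0], "claw": 1}, {"translation": [0.0797, 0, 0.01], "twist": [0, 0, 0], "claw": 1}, {"translation": [0.0797, 0, 0.05], "twist": [0, 0, 0], "claw": 1}, {"translation": [0.0797, 0, 0.08], "twist": [0, 0, 0], "claw": 1}, {"translation": [0.0797, 0, 0.089], "twist": [0, 0, 0], "claw": 1}, {"translation": [0.0797, 0, 0.089], "twist": [0, 0, 0], "claw": 0}, {"translation": [0.0797, 0, 0.089], "twist": [0, 0, 0], "claw": 0}, {"translation": [0.0797, 0, 0.089], "twist": [0, 0, 0], "claw": 0}, {"translation": [0.0797, 0, 0.089], "twist": [0, 0, 0], "claw": 0}, {"translation": [0.0797, 0, 0.089], "twist": [0, 0, 0], "claw": 0}, {"translation": [0.0797, 0, 0.089], "twist": [0, 0, 0], "claw": 0}], "newtons": 50}}

```text
time_s: 13.58
ee_pos: [575.7, 139.3, 237.9]
tool_rot: [-0.001, 0.718, 0.696, -0.0]
wrist_force: [-0.3, 2.7, 5.7]
width: 0.256
```

```bash
python3 - <<'E'
from h import *
s=avg('scene',2)
crop(s,320,180,420,290,5,'pics/s8.png')
o=bot.observe();print(o['ee_pos'],o['time_s'],o['wrist_force'],o['width'])
E
```

```text
[575.68713218 139.32749296 237.92616261] 13.675 [-0.43431278  2.61502266  4.76944537] 0.25455730181210556
```

View pics/s8.png

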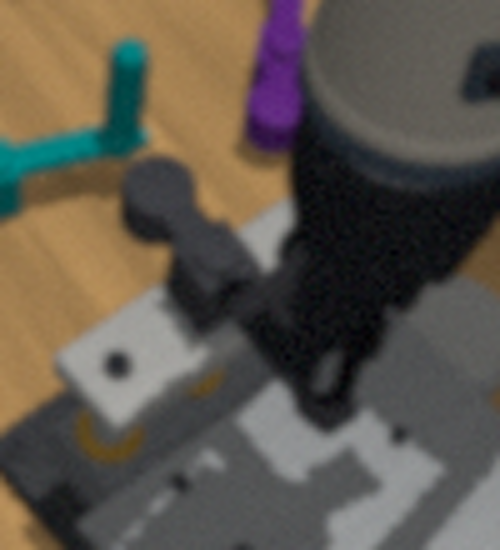

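Request:
{"method": "servo_tool", "body": {"series": [{"translation": [-0.0003, 0.007, 0], "twist": [0, 0, 0], "claw": 0}, {"translation": [-0.0027, 0.0207, 0], "twist": [0, 0, 0], "claw": 0}, {"translation": [-0.0107, 0.04, 0], "twist": [0, 0, 0], "claw": 0}, {"translation": [-0.0234, 0.0566, 0], "twist": [0, 0, 0], "claw": 0}, {"translation": [-0.04, 0.0693, 0], "twist": [0, 0, 0], "claw": 0}, {"translation": [-0.0593, 0.0773, 0], "twist": [0, 0, 0], "claw": 0}, {"translation": [-0.08, 0.08, 0], "twist": [0, 0, 0], "claw": 0}, {"translation": [-0.08, 0.08, 0], "twist": [0, 0, 0], "claw": 0}]}}

```text
time_s: 14.68
ee_pos: [653.4, 54.8, 237.6]
tool_rot: [-0.002, 0.719, 0.695, -0.001]
wrist_force: [-3.0, 0.7, 6.6]
width: 0.258
```

```bash
python3 - <<'E'
from h import *
s=avg('scene',2)
crop(s,320,180,460,360,3,'pics/s9.png')
o=bot.observe();print(o['ee_pos'],o['time_s'],o['wrist_force'],o['width'])
E
```

```text
[653.42426075  55.40132191 237.64208004] 14.775 [-2.42726402  0.19541213  6.25876473] 0.255831069687375
```

View pics/s9.png

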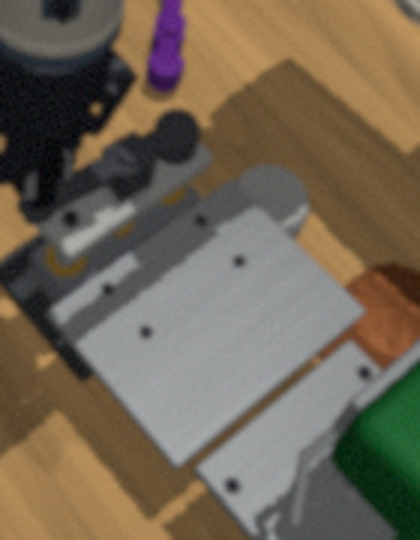

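Request:
{"method": "servo_tool", "body": {"series": [{"translation": [-0.0104, -0.0007, 0], "twist": [0, 0, 0], "claw": 0}, {"translation": [-0.0207, -0.0027, 0], "twist": [0, 0, 0], "claw": 0}, {"translation": [-0.04, -0.0107, 0], "twist": [0, 0, 0], "claw": 0}, {"translation": [-0.0566, -0.0234, 0], "twist": [0, 0, 0], "claw": 0}, {"translation": [-0.0693, -0.04, 0], "twist": [0, 0, 0], "claw": 0}, {"translation": [-0.0773, -0.0593, 0], "twist": [0, 0, 0], "claw": 0}, {"translation": [-0.08, -0.08, 0], "twist": [0, 0, 0], "claw": 0}, {"translation": [-0.0773, -0.1007, 0], "twist": [0, 0, 0], "claw": 0}, {"translation": [-0.0693, -0.12, 0], "twist": [0, 0, 0], "claw": 0}, {"translation": [-0.0566, -0.1366, 0], "twist": [0, 0, 0], "claw": 0}, {"translation": [-0.04, -0.1493, 0], "twist": [0, 0, 0], "claw": 0}, {"translation": [-0.0207, -0.1573, 0], "twist": [0, 0, 0], "claw": 0}, {"translation": [0, -0.16, 0], "twist": [0, 0, 0], "claw": 0}, {"translation": [0.0207, -0.1573, 0], "twist": [0, 0, 0], "claw": 0}, {"translation": [0.04, -0.1493, 0], "twist": [0, 0, 0], "claw": 0}, {"translation": [0.0566, -0.1366, 0], "twist": [0, 0, 0], "claw": 0}, {"translation": [0.0693, -0.12, 0], "twist": [0, 0, 0], "claw": 0}, {"translation": [0.0773, -0.1007, 0], "twist": [0, 0, 0], "claw": 0}, {"translation": [0.08, -0.08, 0], "twist": [0, 0, 0], "claw": 0}, {"translation": [0.08, -0.08, 0], "twist": [0, 0, 0], "claw": 0}]}}

```text
time_s: 17.27
ee_pos: [577.1, 139.3, 237.9]
tool_rot: [-0.002, 0.719, 0.695, -0.0]
wrist_force: [-1.0, 3.7, 5.5]
width: 0.252
```

```bash
python3 - <<'E'
from h import *
s=avg('scene',4);np.save('s10.npy',s)
crop(s,320,180,460,360,4,'pics/s10.png')
o=bot.observe();print(o['ee_pos'],o['time_s'],o['wrist_force'],o['width'])
E
```

```text
[576.37986936 139.1162625  238.17697553] 17.475 [0.94569305 4.27347609 4.29774241] 0.25843208893225844
```

View pics/s10.png

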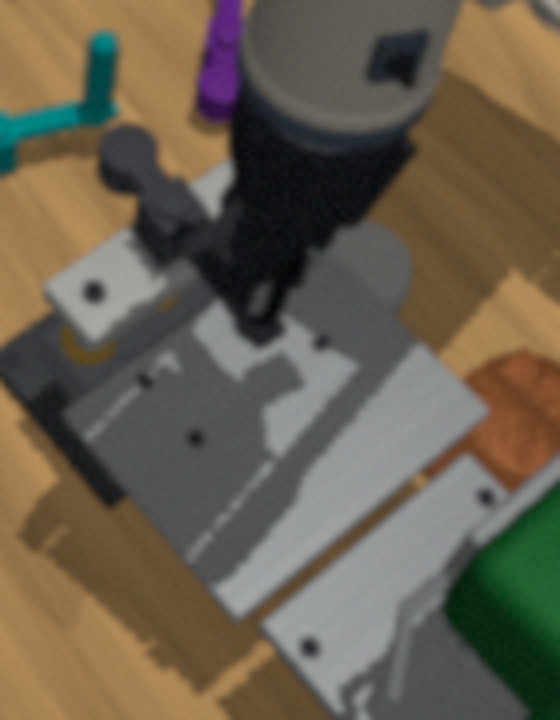

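```bash
cat >> h.py <<'E'
def cen(im,x,y,r=3,th=12):
    x,y=int(round(x)),int(round(y));p=im[y-r:y+r+1,x-r:x+r+1];bg=np.median(p);w=np.clip(bg-th-p,0,None)
    n,l=cv2.connectedComponents((w>0).astype(np.uint8));yy,xx=np.mgrid[-r:r+1,-r:r+1]
    k=[l[r+j,r+i] for j in(0,-1,1) for i in(0,-1,1) if l[r+j,r+i]];m=(l==k[0])*w
    return x+(m*xx).sum()/m.sum(), y+(m*yy).sum()/m.sum()
def zof(p,xy):
    "height along the vertical through xy nearest the scene ray"
    o,d=ray('scene',p);h=d[:2];k=((np.array(xy)-o[:2])@h)/(h@h);q=o+k*d;return q[2],np.hypot(*(q[:2]-xy))
DOTS={'tb1':(617.4,151.4),'tb2':(620.4,106.7),'tb3':(517.6,145.0),'tb4':(520.8,100.1),'bedA':(639.9,277.),'bedB':(504.3,268.5)}
E
python3 - <<'E'
from h import *
for f,zt in(('scene_a.npy',108.9),('s10.npy',117)):
  s=np.load(f).mean(2)
  for k,xy in DOTS.items():
    g=proj('scene',(*xy,119.2 if 'bed' in k else zt))
    try:
      p=cen(s,*g);z,e=zof(p,xy);print(f,k,np.round(p,2),round(z,2),round(e,2))
    except Exception as ex: print(k,'none')
E
```

```text
scene_a.npy tb1 [368.03 290.56] 108.8 0.23
scene_a.npy tb2 [355.41 276.23] 108.94 0.29
scene_a.npy tb3 [399.22 266.85] 109.03 0.19
scene_a.npy tb4 [386.26 253.61] 109.11 0.32
scene_a.npy bedA [396.98 341.46] 119.55 0.15
scene_a.npy bedB [441.18 304.  ] 119.53 0.37
s10.npy tb1 [368.4  289.15] 116.9 0.18
s10.npy tb2 [355.74 274.81] 116.79 0.4
s10.npy tb3 [400.23 264.89] 119.9 0.7
tb4 none
s10.npy bedA [396.98 341.45] 119.59 0.15
s10.npy bedB [441.17 304.  ] 119.52 0.35
```

```bash
python3 - <<'E'
from h import *
s=np.load('scene_a.npy');t=np.load('top_a.npy')
crop(s,372,280,446,345,10,'pics/s11.png');crop(t,198,165,222,245,7,'pics/t11.png')
np.set_printoptions(linewidth=200)
for y in(185,200,215,225): print(y,t[y,200:220].mean(1).round().astype(int))
E
```

```text
185 [139 140 140 141 142 134 109  77  73  85 119 143 145 142 141 141 141 142 141 141]
200 [142 143 143 143 145 144 122  78  64  76 105 134 146 146 144 144 144 144 145 144]
215 [144 144 144 146 148 147 131  95  77  78  89 123 146 147 145 145 146 148 149 148]
225 [126 145 149 149 149 150 140 111  95 106 115 137 150 147 146 146 146 148 150 150]
```

View pics/s11.png

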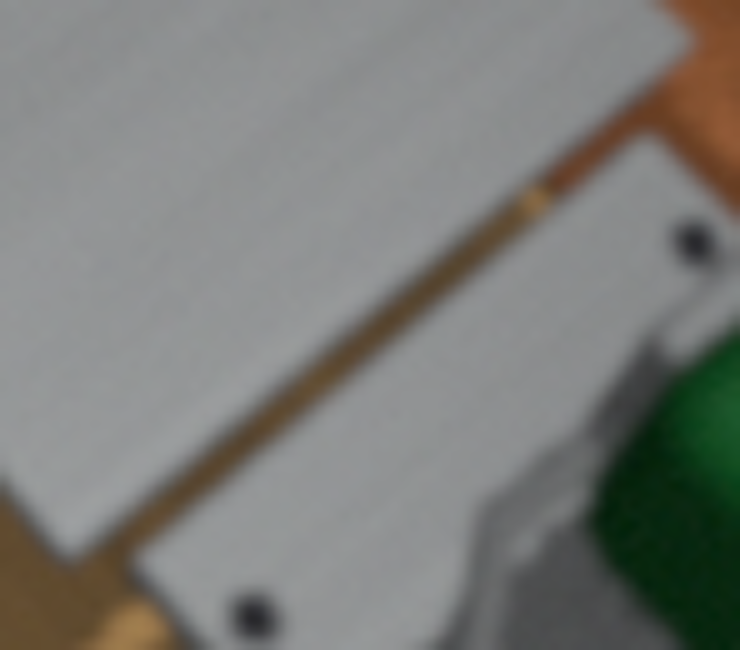

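View pics/t11.png

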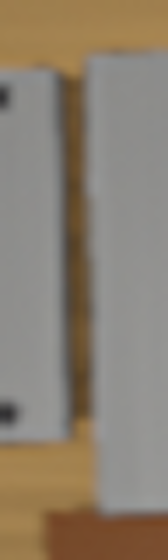

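```bash
python3 - <<'E'
from h import *
s=np.load('scene_a.npy');t=np.load('top_a.npy')
# blue channel separates steel from wood best
s=s[...,0];t=t[...,0]
def cross(v,i0,rising):
    # v profile; edge nearest i0: half level between plateau and minimum of gap
    i=np.arange(len(v));lo=v[max(0,i0-5):i0+6].min();im=max(0,i0-5)+v[max(0,i0-5):i0+6].argmin()
    hi=np.median(v[im+5:im+10]) if rising else np.median(v[im-10:im-5]);h=(lo+hi)/2
    k=im
    if rising:
        while v[k]<h:k+=1
        return k-1+(h-v[k-1])/(v[k]-v[k-1])
    while v[k]<h:k-=1
    return k+(v[k]-h)/(v[k]-v[k+1])
tb,bd=[],[]
for y in range(184,221):
    v=t[y,190:230];tb.append((190+cross(v,19,True),y));bd.append((190+cross(v,19,False),y))
stb,sbd=[],[]
for x in range(388,425):
    y0=int(330.5+(x-386)*(-0.82)); 
    v=s[y0-20:y0+20,x];stb.append((x,y0-20+cross(v,20,False)));sbd.append((x,y0-20+cross(v,20,True)))
def fit(P):
    l=cv2.fitLine(np.array(P,np.float32),cv2.DIST_HUBER,0,.01,.01).ravel();P=np.array(P);r=(P-l[2:])@[-l[1],l[0]];return l,r.std()
L={}
for n,P in(('tb_top',tb),('bed_top',bd),('tb_sc',stb),('bed_sc',sbd)):
    L[n]=fit(P);print(n,L[n][0].round(3),L[n][1].round(3))
def edge3d(lt,ls,y):
    pt=lt[2:]+lt[:2]*(y-lt[3])/lt[1]
    o,d=ray('top',pt);oc,a=ray('scene',ls[2:]);_,b=ray('scene',ls[2:]+10*ls[:2]);n=np.cross(a,b)
    return o+d*((oc-o)@n)/(d@n)
for y in(185,200,215):
    T=edge3d(L['tb_top'][0],L['tb_sc'][0],y);B=edge3d(L['bed_top'][0],L['bed_sc'][0],y);print(T.round(2),B.round(2),(B-T).round(2))
E
```

```text
tb_top [3.40000e-02 9.99000e-01 2.10196e+02 2.03400e+02] 0.142
bed_top [1.8000e-02 1.0000e+00 2.0671e+02 2.0400e+02] 0.091
tb_sc [  0.772  -0.636 405.4   313.53 ] 0.029
bed_sc [  0.769  -0.639 406.    317.693] 0.045
[622.03 242.33 108.44] [621.2  250.53 113.98] [-0.83  8.2   5.55]
[576.59 239.34 107.36] [575.79 247.75 114.79] [-0.81  8.42  7.42]
[531.37 236.35 106.3 ] [530.72 244.99 115.59] [-0.65  8.64  9.29]
```

```bash
python3 - <<'E'
from h import *
S=np.load('scene_a.npy');T=np.load('top_a.npy');s=S.mean(2);t=T.mean(2)
a=cen(s,262+270/11-.45,130+507/11-.45,3,8);b=cen(t,368+186/11-.45,188+181/11-.45,3,8);print('block dot',tri(a,b))
crop(S,230,170,290,225,12,'pics/jar_s.png');crop(T,355,150,405,190,12,'pics/jar_t.png')
# base-plate dots (stand base) & tray? print only yoke etc
crop(S,385,225,445,275,12,'pics/tin_s.png');crop(T,240,235,290,275,12,'pics/tin_t.png')
a=np.hstack([cv2.resize(cv2.imread(f'pics/{n}.png'),(380,290)) for n in('jar_s','jar_t')]);b=np.hstack([cv2.resize(cv2.imread(f'pics/{n}.png'),(380,290)) for n in('tin_s','tin_t')])
cv2.imwrite('pics/refs.png',np.vstack([a,b]))
def lid(im,x0,y0,x1,y1,lo,hi):
    p=cv2.resize(im[y0:y1,x0:x1],None,fx=8,fy=8,interpolation=cv2.INTER_CUBIC);m=((p>lo)&(p<hi)).astype(np.uint8)
    c,_=cv2.findContours(m,cv2.RETR_EXTERNAL,cv2.CHAIN_APPROX_NONE);c=max(c,key=cv2.contourArea);e=cv2.fitEllipse(cv2.convexHull(c));return ((e[0][0]+.5)/8-.5+x0,(e[0][1]+.5)/8-.5+y0),e[1]
A=lid(s,235,175,275,215,-9,60);B=lid(t,360,150,400,185,-9,60);print(A,B,tri(A[0],B[0]))
E
```

```text
block dot (array([ 577.14108512, -295.94800089,   49.90536787]), [0.35, 0.35])
((252.12114143371582, 189.20159721374512), (145.24261474609375, 163.77523803710938)) ((380.803861618042, 164.0275650024414), (144.4126739501953, 150.0846710205078)) (array([ 698.10199106, -278.86805326,   86.23190719]), [0.35, 0.35])
```

View pics/refs.png

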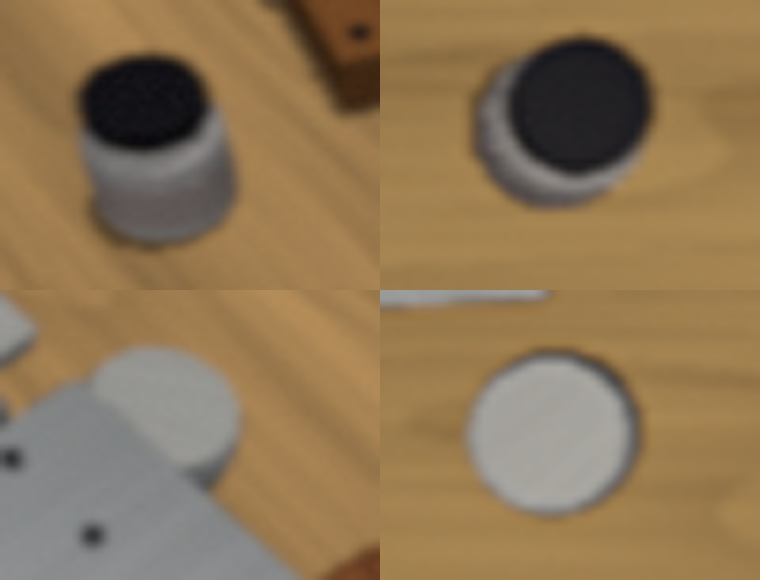

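Request:
{"method": "servo_tool", "body": {"series": [{"translation": [-0.0007, 0.0104, 0], "twist": [0, 0, 0], "claw": 0}, {"translation": [-0.0027, 0.0207, 0], "twist": [0, 0, 0], "claw": 0}, {"translation": [-0.0107, 0.04, 0], "twist": [0, 0, 0], "claw": 0}, {"translation": [-0.0234, 0.0566, 0], "twist": [0, 0, 0], "claw": 0}, {"translation": [-0.04, 0.0693, 0], "twist": [0, 0, 0], "claw": 0}, {"translation": [-0.0593, 0.0773, 0], "twist": [0, 0, 0], "claw": 0}, {"translation": [-0.08, 0.08, 0], "twist": [0, 0, 0], "claw": 0}, {"translation": [-0.1007, 0.0773, 0], "twist": [0, 0, 0], "claw": 0}, {"translation": [-0.11, 0.0742, 0], "twist": [0, 0, 0], "claw": 0}, {"translation": [-0.11, 0.0742, 0], "twist": [0, 0, 0], "claw": 0}, {"translation": [-0.11, 0.0742, 0], "twist": [0, 0, 0], "claw": 0}]}}

```text
time_s: 18.85
ee_pos: [646.5, 25.9, 237.5]
tool_rot: [-0.002, 0.719, 0.695, -0.001]
wrist_force: [-3.7, 2.1, 5.8]
width: 0.25
```

```bash
python3 - <<'E'
from h import *
S=avg('scene',6);np.save('s12.npy',S);s=S.mean(2)
crop(S,320,180,460,360,4,'pics/s12.png')
o=bot.observe();print(o['ee_pos'],o['time_s'],o['wrist_force'],o['width'])
for k,xy in DOTS.items():
    g=proj('scene',(*xy,119.2))
    try:
      p=cen(s,*g);z,e=zof(p,xy);print(k,np.round(p,2),round(z,2),round(e,2))
    except Exception as ex: print(k,'none')
E
```

```text
[646.58082747  26.00157882 237.53937342] 19.15 [-4.06692713  1.59128266  6.66362565] 0.2534093389906587
tb1 [368.44 288.85] 118.52 0.09
tb2 [355.36 273.71] 122.09 0.94
tb3 [399.96 264.85] 119.59 0.09
tb4 [386.16 250.79] 122.03 1.91
bedA [396.98 341.44] 119.63 0.15
bedB [441.19 304.01] 119.52 0.41
```

View pics/s12.png

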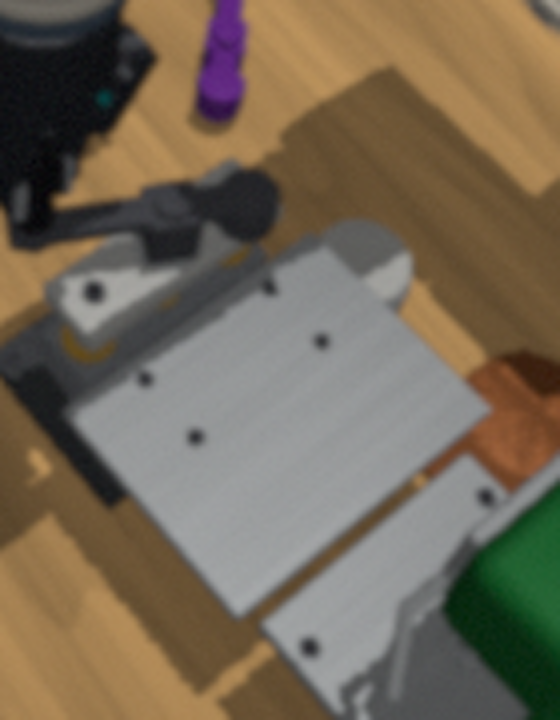

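Request:
{"method": "servo_tool", "body": {"series": [{"translation": [0, 0, 0], "twist": [0, 0, 0], "claw": 0.5}, {"translation": [0, 0, 0], "twist": [0, 0, 0], "claw": 1}, {"translation": [0, 0, 0], "twist": [0, 0, 0], "claw": 1}, {"translation": [0, 0, 0], "twist": [0, 0, 0], "claw": 1}, {"translation": [0, 0, -0.03], "twist": [0, 0, 0], "claw": 1}, {"translation": [0, 0, -0.08], "twist": [0, 0, 0], "claw": 1}, {"translation": [0, 0, -0.12], "twist": [0, 0, 0], "claw": 1}, {"translation": [-0.06, -0.03, -0.13], "twist": [0, 0, 0], "claw": 1}, {"translation": [-0.12, -0.06, -0.13], "twist": [0, 0, 0], "claw": 1}, {"translation": [-0.18, -0.09, -0.13], "twist": [0, 0, 0], "claw": 1}, {"translation": [-0.24, -0.12, -0.13], "twist": [0, 0, 0], "claw": 1}, {"translation": [-0.3, -0.15, -0.13], "twist": [0, 0, 0], "claw": 1}, {"translation": [-0.35, -0.2, -0.13], "twist": [0, 0, 0], "claw": 1}, {"translation": [-0.4, -0.24, -0.13], "twist": [0, 0, 0], "claw": 1}, {"translation": [-0.4, -0.24, -0.13], "twist": [0, 0, 0], "claw": 1}, {"translation": [-0.4, -0.24, -0.13], "twist": [0, 0, 0], "claw": 1}]}}

```text
time_s: 21.15
ee_pos: [392.3, -367.4, 367.8]
tool_rot: [-0.002, 0.72, 0.694, -0.001]
wrist_force: [0.2, 0.6, -0.5]
width: 0.997
```

```bash
python3 - <<'E'
from h import *
S=avg('scene',10);T=avg('top',10);np.save('s13.npy',S);np.save('t13.npy',T);s=S.mean(2);t=T.mean(2)
crop(S,310,200,460,350,4,'pics/s13.png');crop(T,160,160,310,270,5,'pics/t13.png')
o=bot.observe();print(o['ee_pos'],o['time_s'],o['wrist_force'],o['width'])
for k,xy in DOTS.items():
    g=(*xy,119.2)
    try:
      a=cen(s,*proj('scene',g));b=cen(t,*proj('top',g));X,e=tri(a,b);print(k,np.round(a,2),np.round(b,2),X.round(2),e)
    except Exception as ex: print(k,'none')
E
```

```text
[ 393.669795   -365.99441155  367.62420577] 22.15 [0.15270038 0.03826885 0.98051403] 0.9991994423936973
tb1 [368.46 288.86] [239.07 186.57] [617.34 151.3  118.23] [0.17, 0.17]
tb2 [355.74 274.32] [254.04 185.76] [620.31 106.47 118.84] [0.31, 0.31]
tb3 [399.98 264.86] [240.22 219.76] [517.6 144.7 119.1] [0.4, 0.4]
tb4 [386.9  251.66] [256.2  217.55] [523.23  98.88 120.48] [2.81, 2.81]
bedA [396.97 341.45] [197.34 178.44] [639.88 277.04 119.4 ] [0.11, 0.11]
bedB [441.17 304.  ] [198.47 223.63] [504.24 268.49 119.04] [0.4, 0.4]
```

View pics/s13.png

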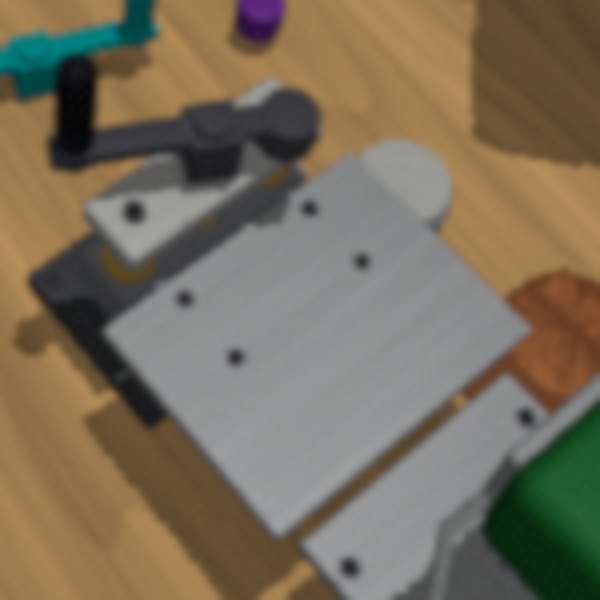

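View pics/t13.png

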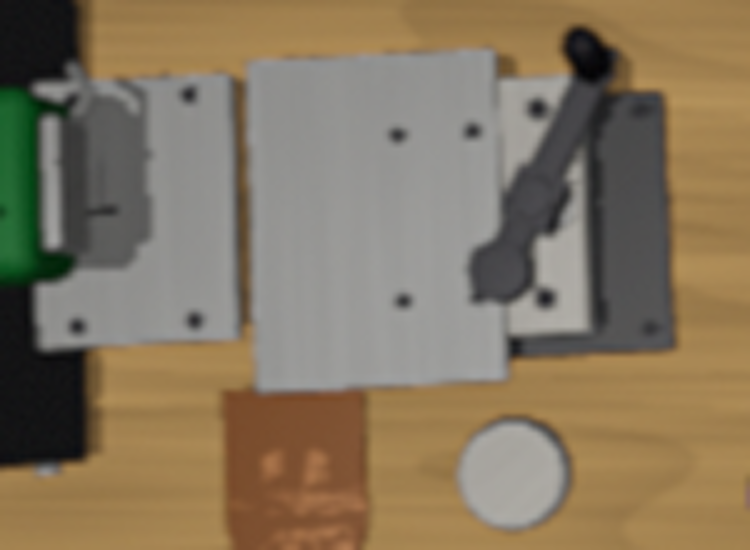

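The top and scene views put the table dots at about 118.7 mm and the bed dots at about 119.2 mm, so the table is slightly low. A further 22° or so (0.5 mm) will centre it.

```bash
python3 - <<'E'
from h import *
print(tool([646.5,26,360]).round(4),tool([646.5,26,237.5]).round(4))
for a in (8,16,22,23): 
    th=np.radians(-24.1-a);print(a,tool([573.2+80.3*np.cos(th),58.9+80.3*np.sin(th),237.5]).round(4))
E
```

```text
[0.4003 0.2394 0.0075] [0.4001 0.2399 0.13  ]
8 [0.3901 0.235  0.13  ]
16 [0.3809 0.2287 0.13  ]
22 [0.3745 0.2231 0.13  ]
23 [0.3735 0.2222 0.13  ]
```

Request:
{"method": "servo_tool", "body": {"series": [{"translation": [0.05, 0.03, 0.001], "twist": [0, 0, 0], "claw": 1}, {"translation": [0.1, 0.06, 0.001], "twist": [0, 0, 0], "claw": 1}, {"translation": [0.15, 0.09, 0.001], "twist": [0, 0, 0], "claw": 1}, {"translation": [0.2, 0.12, 0.001], "twist": [0, 0, 0], "claw": 1}, {"translation": [0.25, 0.15, 0.001], "twist": [0, 0, 0], "claw": 1}, {"translation": [0.3, 0.18, 0.001], "twist": [0, 0, 0], "claw": 1}, {"translation": [0.35, 0.21, 0.001], "twist": [0, 0, 0], "claw": 1}, {"translation": [0.4, 0.24, 0.001], "twist": [0, 0, 0], "claw": 1}, {"translation": [0.4, 0.24, 0.001], "twist": [0, 0, 0], "claw": 1}, {"translation": [0.4, 0.24, 0.01], "twist": [0, 0, 0], "claw": 1}, {"translation": [0.4, 0.24, 0.06], "twist": [0, 0, 0], "claw": 1}, {"translation": [0.4, 0.24, 0.11], "twist": [0, 0, 0], "claw": 1}, {"translation": [0.4, 0.24, 0.13], "twist": [0, 0, 0], "claw": 1}, {"translation": [0.4, 0.24, 0.13], "twist": [0, 0, 0], "claw": 1}, {"translation": [0.4, 0.24, 0.13], "twist": [0, 0, 0], "claw": 0}, {"translation": [0.4, 0.24, 0.13], "twist": [0, 0, 0], "claw": 0}, {"translation": [0.4, 0.24, 0.13], "twist": [0, 0, 0], "claw": 0}, {"translation": [0.4, 0.24, 0.13], "twist": [0, 0, 0], "claw": 0}, {"translation": [0.4, 0.24, 0.13], "twist": [0, 0, 0], "claw": 0}, {"translation": [0.4, 0.24, 0.13], "twist": [0, 0, 0], "claw": 0}]}}

```text
time_s: 24.65
ee_pos: [646.9, 26.0, 238.1]
tool_rot: [-0.002, 0.719, 0.695, -0.0]
wrist_force: [-0.5, -0.1, 6.3]
width: 0.257
```

Request:
{"method": "servo_tool", "body": {"series": [{"translation": [-0.005, -0.0023, 0], "twist": [0, 0, 0], "claw": 0}, {"translation": [-0.01, -0.005, 0], "twist": [0, 0, 0], "claw": 0}, {"translation": [-0.0192, -0.0112, 0], "twist": [0, 0, 0], "claw": 0}, {"translation": [-0.0256, -0.0168, 0], "twist": [0, 0, 0], "claw": 0}, {"translation": [-0.0256, -0.0168, 0], "twist": [0, 0, 0], "claw": 0}, {"translation": [-0.0256, -0.0168, 0], "twist": [0, 0, 0], "claw": 0}]}}

```text
time_s: 25.4
ee_pos: [629.0, 0.4, 238.3]
tool_rot: [-0.002, 0.719, 0.695, -0.001]
wrist_force: [0.4, -0.8, 5.5]
width: 0.254
```

Request:
{"method": "servo_tool", "body": {"series": [{"translation": [0, 0, 0], "twist": [0, 0, 0], "claw": 0.5}, {"translation": [0, 0, 0], "twist": [0, 0, 0], "claw": 1}, {"translation": [0, 0, 0], "twist": [0, 0, 0], "claw": 1}, {"translation": [0, 0, 0], "twist": [0, 0, 0], "claw": 1}, {"translation": [0, 0, -0.03], "twist": [0, 0, 0], "claw": 1}, {"translation": [0, 0, -0.08], "twist": [0, 0, 0], "claw": 1}, {"translation": [0, 0, -0.12], "twist": [0, 0, 0], "claw": 1}, {"translation": [-0.06, -0.03, -0.13], "twist": [0, 0, 0], "claw": 1}, {"translation": [-0.12, -0.06, -0.13], "twist": [0, 0, 0], "claw": 1}, {"translation": [-0.18, -0.09, -0.13], "twist": [0, 0, 0], "claw": 1}, {"translation": [-0.24, -0.12, -0.13], "twist": [0, 0, 0], "claw": 1}, {"translation": [-0.3, -0.15, -0.13], "twist": [0, 0, 0], "claw": 1}, {"translation": [-0.35, -0.2, -0.13], "twist": [0, 0, 0], "claw": 1}, {"translation": [-0.38, -0.22, -0.13], "twist": [0, 0, 0], "claw": 1}, {"translation": [-0.38, -0.22, -0.13], "twist": [0, 0, 0], "claw": 1}, {"translation": [-0.38, -0.22, -0.13], "twist": [0, 0, 0], "claw": 1}]}}

```text
time_s: 27.4
ee_pos: [396.6, -372.1, 368.5]
tool_rot: [-0.002, 0.72, 0.694, -0.0]
wrist_force: [-0.1, 0.9, 1.3]
width: 0.998
```

```bash
python3 - <<'E'
from h import *
S=avg('scene',20);T=avg('top',20);np.save('s14.npy',S);np.save('t14.npy',T);s=S.mean(2);t=T.mean(2)
crop(S,310,200,460,350,4,'pics/s14.png');crop(T,160,80,460,280,2.6,'pics/t14.png')
o=bot.observe();print(o['ee_pos'],o['time_s'],o['wrist_force'],o['width'])
for k,xy in DOTS.items():
    g=(*xy,119.2)
    try:
      a=cen(s,*proj('scene',g));b=cen(t,*proj('top',g));X,e=tri(a,b);print(k,np.round(a,2),np.round(b,2),X.round(2),e)
    except Exception as ex: print(k,'none')
E
```

```text
[ 396.69619166 -372.06901206  368.47349445] 29.4 [-0.31054954  0.06984083  0.15850285] 1.001100856863556
tb1 [368.46 288.82] [238.95 186.43] [617.63 151.49 119.21] [0.18, 0.18]
tb2 [355.72 274.27] [253.98 185.7 ] [620.45 106.53 119.37] [0.27, 0.27]
tb3 [400.01 264.79] [240.17 219.73] [517.66 144.74 119.63] [0.4, 0.4]
tb4 [386.86 251.52] [255.28 217.64] [523.57 100.32 123.3 ] [1.64, 1.64]
bedA [396.98 341.45] [197.34 178.44] [639.87 277.03 119.41] [0.12, 0.12]
bedB [441.18 304.01] [198.47 223.63] [504.23 268.5  119.01] [0.4, 0.4]
```

View pics/s14.png

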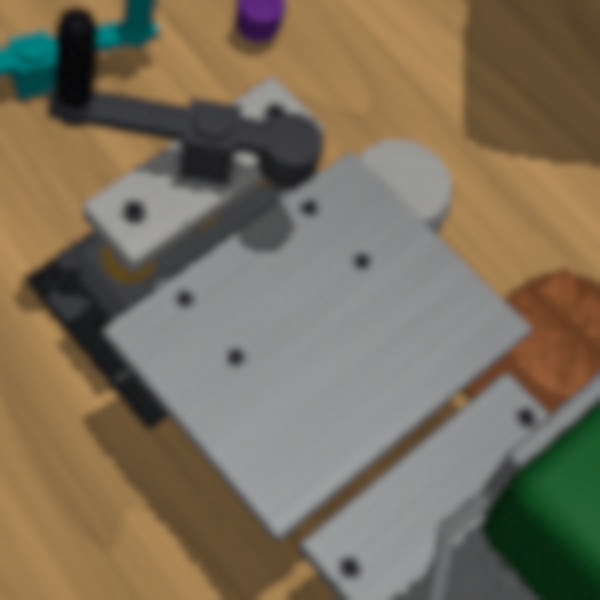

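View pics/t14.png

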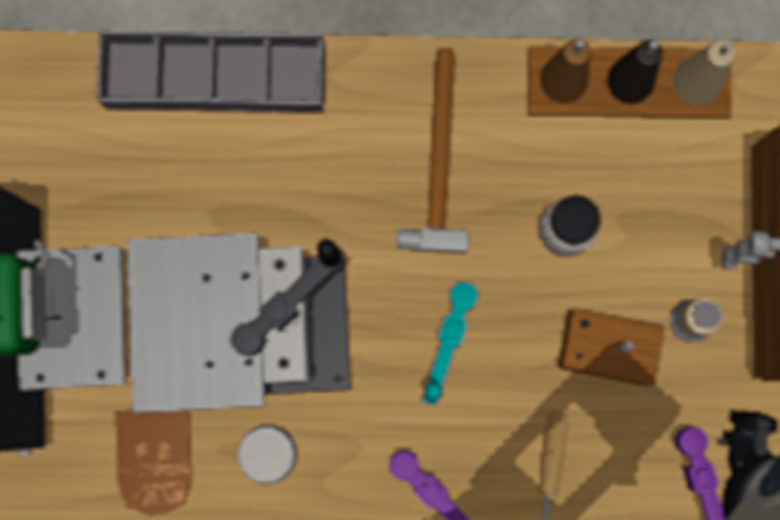

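```bash
python3 - <<'E'
from h import *
S=np.load('s14.npy');T=np.load('t14.npy')
a=np.hstack([cv2.resize(np.clip(x*1.6,0,255).astype(np.uint8),None,fx=12,fy=12,interpolation=cv2.INTER_CUBIC) for x in(S[218:248,350:382],T[180:210,255:287])]);cv2.imwrite('pics/hub.png',a)
E
```

View pics/hub.png

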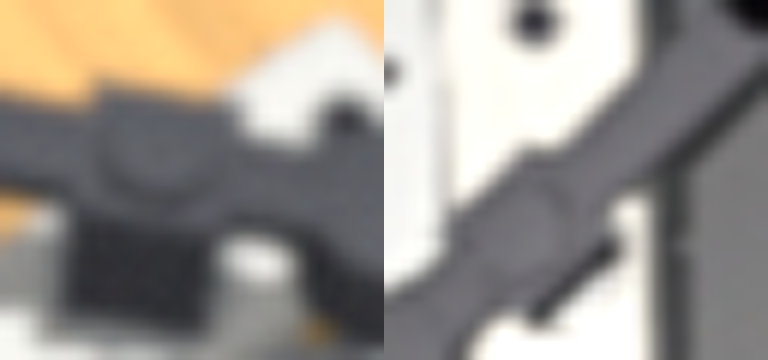

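```bash
python3 - <<'E'
from h import *
f=lambda x,y,x0,y0:((x+.5)/12-.5+x0,(y+.5)/12-.5+y0)
print(tri(f(160,150,350,218),f(518-384,222,255,180)))
E
```

```text
(array([574.88910358,  59.07603583, 211.64192454]), [0.64, 0.64])
```

```bash
python3 -c "
from rig import bot
bot.sign_off()"
```

```text
the job is handed in; nothing more can be done
```

I took the dark crank off its pin, fitted it on the square shaft, and wound it about 1.37 turns clockwise by the handle. I then let go, moved the arm clear and handed the job in at about 29.4 s. The sign-off gave no verdict.

Last checks:
- **Table height:** three of the table's screw heads measured 119.2, 119.4 and 119.6 mm, against 119.4 and 119.0 mm on the bed. The table is therefore about 0.2 mm high, within the 2 mm limit. I left out the fourth table screw head, which was hidden by the crank and measured badly.
- **Camera doubt:** the screw heads on the stand's yoke measured about 1.8 mm above its stated height, and the bed's about 0.7 mm below. If that is camera error rather than raised screws, the table would be about 0.5 mm low, still within the limit.
- **Crank seating:** the hub met a firm stop when I pressed it down, with its underside calculated at 168 mm. After winding, the hub's height from the cameras came out about 2 mm high, but that was a rough measurement and is within the 5 mm limit. Its position was within about 2 mm of the shaft's axis.
- **Edge check that failed:** I also tried to compare heights along the table and bed edges. The gap was too narrow for a usable result, so I dropped it.
- **Other things on the bench:** in the last pictures the other things looked undisturbed. Only part of the screwdriver was in view.

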